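# Slide a wash bottle into its bench bay and bolt it in

## Robot

A 6-joint arm with a two-finger parallel gripper is mounted at the origin on a cart in front of the work surface, level with it; the furniture and walls round the work are solid. World frame = base frame: x ahead of the robot, y to its left, z up, the work surface at z = 0. Lengths are in mm, angles in rad, forces in N, time in s.
With the tool pointing down it reaches from about 350 to 875 mm from the base axis. Payload 4.2 kg.
Tool frame: the origin (TCP) lies at the very end of the fingers, on their centre line; the grasp point (between the pads) lies 19 mm behind it; z points along the fingers, y is the direction in which the jaws open and shut (so a half turn about z gives the same grasp; the last joint's range is limited). The gripper opens to 85 mm and grips with 20 to 120 N. Pads are 22 mm wide; open, the fingers measure 114 mm over their backs; the gripper's body (76 mm by 85 mm) begins 54 mm behind the grasp point. The pads swing forward as they close: fully open they stand 13 mm farther back than shut.
Start: joints at [1.427, 0.385, 0.008, 0, -1.194, -0.259], TCP at [244.964, 574.971, 231.312] pointing down, gripper open.
Joint ranges: [-3.14, 3.14], [-1.21, 2.06], [-1.07, 1.41], [-3.16, 2.05], [-2.99, -0.16], [-3.1, 3.1]. Speed limits (rad/s): [2.79, 2.79, 3.14, 3.14, 3.14, 3.14].

## Interface

Orientations are given as a unit quaternion [x, y, z, w].
In Python, from bench import read_state, get_image, camera_params, job_done gives the robot as it stands.
- The arm moves only by the tool send_rows, never from a script. Its arguments are lists of equal length, an entry for each row: "translation": the shift along the tool's x, y, z in m, a list of three; "yaw": the turn about the tool's z in degrees; "fingers": the closure in counts, from 0 (fully open) to 255 (shut). A call has 1 to 12 rows; each row is the pose to reach, as a shift and turn from the pose measured when the call began, along the tool's axes at that moment; what a row does not reach only later rows make up. A row lasts 1/10 s, in which the tool goes at most 50 mm and 8.59 degrees, less where a joint would pass 70% of its speed; a pose out of reach is approached as far as the arm can. A call with a gripper value outside its range is refused whole. The fingers move at their own pace and stop on an object; the grip force is fixed at half the most. Time passes only in rows, so rows that repeat a pose let the fingers close. It gives the time, the measured TCP pose, the force and the opening at its end, in the units of the state.
- read_state(): the state, without advancing time (a new reading comes with each control period).
- get_image(name): name is "scene" or "top"; returns the picture (400x640x3 uint8, blue, green, red); there is no depth.
- camera_params(name): a dict with "mtx" (3x3 intrinsics, pixels), "rvec" (rotation vector, rad) and "tvec" (3), from world to camera coordinates, as OpenCV has them. Camera axes: x right, y down, z forward; pixel columns grow to the right and rows downward; lengths in mm; the calibration is good to about 2 mm. A picture is of the moment at which its call begins. camera_params takes no time and is no camera call.
- job_done(): hands the job in, once; it reports no verdict.
The state is a dict: "clock": time; "joints": joint angles; "joint_vel": joint speeds; "joint_efforts": joint torques, N m; "position": TCP position; "ee_rot": TCP orientation; "contact_force": force on the tool from outside, world axes, zero at the start; "wrist_torque": the same for the moment, N m; "gripper_width": finger opening in mm.
Only numpy, scipy, OpenCV 4.12 (cv2) and the standard library are available. Lean on these libraries where they do the work, as an engineer would, in place of code of your own. Each camera call takes 0.05 s, during which the arm holds its last target.

## Task

Put the full wash bottle away in its bench bay: push it along the worktop, low on its body, without lifting or tipping it, in between the two rails until it meets the sprung rubber pad, and press it home and hold it there for half a second so that the pad takes about 10 N (at least 6 N, never as much as 18 N). Then back off and slide the bolt fully across behind the bottle by its black knob, so that the bottle stands upright, locked in the bay. Leave the other bottles and the beaker standing where they are.

Things in the scene. Friction and masses are not known exactly. Their poses are not given: they have to be found in the camera images.
- bottle_mid (a point): Centre (116 mm above its base) of the loose wash bottle: white round body 85 mm in diameter with upright wall up to 145 mm, blue cap, bent blue spout, 232 mm high in all, about 0.42 kg; too thick to grasp. Slides on the worktop with 2 to 5 N; pushed higher than about 40 mm above the worktop it may topple. z up; its yaw does not matter.
- bottle: The same wash bottle; origin at the centre of its underside, z up.
- bay: Fixed aluminium bottle bay. Origin on the worktop under the bottle's axis when the bottle just touches the unloaded pad; x points into the bay (pushing direction), y to the left, z up. Rails 25 mm high, inner faces at y = +-45 mm, from x = -22 to +45 mm; sloping lead-ins widen the mouth to y = +-58 mm at x = -46 mm. Cross-piece 45 mm high at the far end. The bolt is on the -y side, nearest the robot. The bay opens to the robot's left.
- pad: Sprung black rubber pad at the bay's far end, 50 mm wide, 8 to 42 mm above the worktop. Origin at the middle of its face, at bay x = 42.5 mm when unloaded; axes as the bay's. It yields along x by about 1 mm per 4 N, 8 mm at most. After the push it shoves the bottle back 1 to 3 mm: that is normal.
- bolt_knob (a point): Axis of the bolt's upright black knob, 40 mm above the worktop: a post 16 mm in diameter (20 mm at the top), 10 to 61 mm above the worktop, at bay x = -52 mm, y = -185 mm with the bolt drawn back. Pushed along the bay's +y it slides the bolt. Its bearings, 28 mm high, stand at bay y = -60 to -94 mm.
- bolt (a joint): Travel of the bolt in m: 0 = drawn fully back, 0.070 = fully across (end stop). Slides with 2 to 3 N, stays where left. The steel rod, 10 mm thick and 18 mm above the worktop, reaches 125 mm ahead of the knob; it passes 4 to 6 mm behind a bottle that is home and meets one that is not.
- white_bottle: Bystander: white bottle with black cap, 62 mm in diameter, 135 mm high; origin under its base, z up. Beyond the bay.
- dropper: Bystander: small white dropper bottle with black cap, 29 mm in diameter, 82 mm high; origin under its base, z up. Beyond the bay's mouth.
- small_beaker: Bystander: small clear beaker, 46 by 51 mm, 54 mm high; origin under its base, z up. Between the bay and the robot, right of the bolt.

How it is judged (in metres and radians):
On the way:
1. the bottle is pressed against the pad with at least 6 N (contact force between bottle and pad above 6 N and angle between bottle's own z axis and vertical below 0.1 rad), for 0.2 s.
At the end, for the whole second after the job is handed in: The bolt is fully across (at least 66 of its 70 mm), and the bottle stands upright (within 3 degrees) on the worktop and at rest between the rails (within 8 mm of the bay's middle line and not more than 6 mm short of the unloaded pad) (value of joint bolt above 0.066 m and x of bottle in the frame of bay above -0.006 m and y of bottle in the frame of bay between -0.008 and 0.008 m and angle between bottle's own z axis and vertical below 0.05 rad and height (world z) of bottle below 0.005 m and linear speed of bottle below 0.01 m/s); the robot touches nothing.
It fails at once if the pad is loaded with 18 N or more (contact force between bottle and pad above 18 N).
It fails at once if the bottle is tipped by more than 8 degrees (angle between bottle's own z axis and vertical above 0.14 rad).
It fails at once if the bottle is lifted off the worktop (height (world z) of bottle_mid above 0.13 m).
It fails at once if the bottle is pushed or held above its half-height (contact force between the fingers and bottle above 1 N and height (world z) of the grasp point above 0.12 m).
It fails at once if the white bottle, the dropper bottle or the small beaker is shifted by over 30 mm or tipped over (distance of any of white_bottle, dropper, small_beaker from where it was at the start of the episode above 0.03 m or angle between any of white_bottle, dropper, small_beaker's own z axis and vertical above 0.4 rad).
It also fails if it takes over 72 s, if anything falls off the work surface, if the arm or the gripper's body presses on something with over 40 N, if the wrist force passes 120 N, or if a joint passes its speed limit or range.

## Working session

There is one attempt and no reset: what is moved stays moved. The work goes in short steps, Python scripts to look and compute and a tool call to move; the robot and the scene stay as the last step left them, time stands still between calls to the robot, and variables do not carry over. Pictures are saved under pics/ and viewed, and the job is handed in when it is done.

Besides the shell and the picture viewer there is one more tool, called after "Emit:" as name([rows], argument=value, ...), one row to a line, values as JSON. send_rows: Moves the arm, as the interface text tells. Its arguments: {"type":"object","properties":{"translation":{"type":"array","items":{"type":"array","items":{"type":"number"}}},"yaw":{"type":"array","items":{"type":"number"}},"fingers":{"type":"array","items":{"type":"number"}}},"required":["translation","yaw","fingers"]}

```bash
ls; mkdir -p pics; python3 - <<'E'
from bench import *
import cv2
s=read_state();print({k:s[k] for k in s})
for n in("scene","top"):
    cv2.imwrite(f"pics/{n}0.png",get_image(n));p=camera_params(n);print(n,p)
E
```

```text
pics
{'clock': 0.0, 'joints': array([ 1.42658040e+00,  3.85527920e-01,  6.61461997e-03, -5.00473755e-04,
       -1.19399785e+00, -2.58591865e-01]), 'joint_vel': array([-4.98004665e-04, -3.10914470e-05,  1.45308222e-03,  5.45576887e-04,
        2.54710481e-04,  2.04508116e-03]), 'joint_efforts': array([ 7.31533819e-04, -3.92292488e+01,  1.88399380e+01,  4.18634981e+00,
       -4.66360667e-03,  2.24987964e-06]), 'position': array([244.75862786, 574.43853934, 230.23426701]), 'ee_rot': array([ 9.79767654e-01, -2.00135383e-01, -1.71766144e-04,  1.06897640e-03]), 'contact_force': array([0.96715243, 0.49793685, 0.70123181]), 'wrist_torque': array([-0.06278572,  0.02118182, -0.0078595 ]), 'gripper_width': 85.72937575212954}
scene {'mtx': array([[463.75734314,   0.        , 315.49103756],
       [  0.        , 463.75734314, 207.55232844],
       [  0.        ,   0.        ,   1.        ]]), 'rvec': array([ 1.95426887, -0.93392659,  0.53033728]), 'tvec': array([-436.48337606,  304.64490935,  529.38653277])}
top {'mtx': array([[404.76168686,   0.        , 323.06990973],
       [  0.        , 404.76168686, 201.72316286],
       [  0.        ,   0.        ,   1.        ]]), 'rvec': array([ 2.14530316, -2.14932084,  0.0896035 ]), 'tvec': array([-45.93826311, 607.46247426, 893.31048137])}
```

View pics/scene0.png

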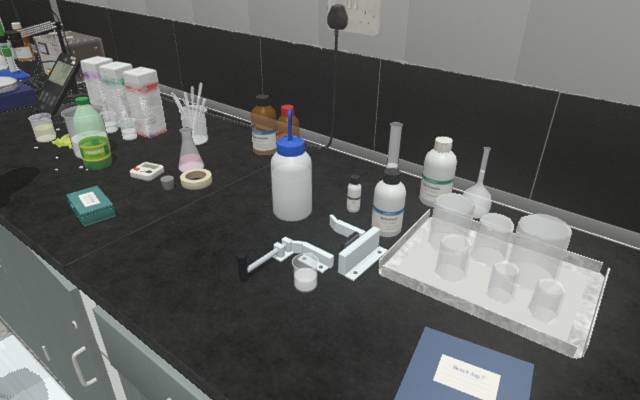

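View pics/top0.png

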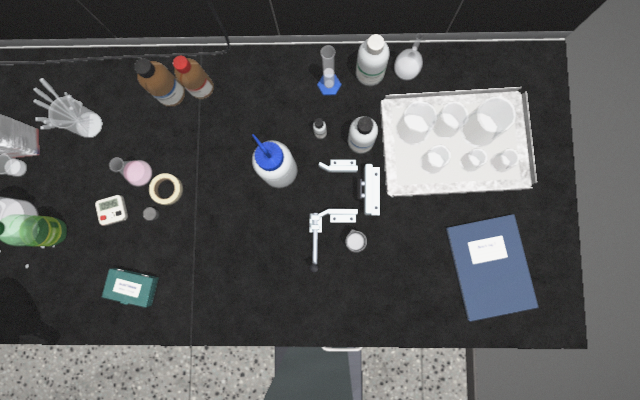

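```bash
cat > h.py <<'E'
import numpy as np, cv2
from bench import *
def ray(n,uv):
    p=camera_params(n);R=cv2.Rodrigues(np.array(p['rvec']))[0]
    t=np.array(p['tvec']).reshape(3)
    q=cv2.undistortPoints(np.array([[uv]],float),np.array(p['mtx']),None)[0,0]
    return -R.T@t, R.T@np.array([q[0],q[1],1.])
def onz(n,uv,z):
    o,d=ray(n,uv); return o+d*(z-o[2])/d[2]
def proj(n,P):
    p=camera_params(n)
    return cv2.projectPoints(np.array(P,float).reshape(-1,3),np.array(p['rvec']),np.array(p['tvec']),np.array(p['mtx']),None)[0].reshape(-1,2)
def two(uv1,uv2,n1="scene",n2="top"):
    o1,d1=ray(n1,uv1);o2,d2=ray(n2,uv2)
    A=np.stack([d1,-d2],1);s=np.linalg.lstsq(A,o2-o1,rcond=None)[0]
    a,b=o1+s[0]*d1,o2+s[1]*d2
    return (a+b)/2,np.linalg.norm(a-b)
E
python3 - <<'E'
from h import *
for n in("scene","top"): print(n,ray(n,(320,200))[0])
t=cv2.imread("pics/top0.png");s=cv2.imread("pics/scene0.png")
c=t[110:280,235:400];cv2.imwrite("pics/tc.png",cv2.resize(c,None,fx=4.5,fy=3.5*4.5/4.5*1.0,interpolation=cv2.INTER_CUBIC))
c=t[120:280,240:400];cv2.imwrite("pics/tc.png",cv2.resize(c,(592,592),interpolation=cv2.INTER_CUBIC))
c=s[130:300,225:400];cv2.imwrite("pics/sc.png",cv2.resize(c,None,fx=3.5,fy=3.5,interpolation=cv2.INTER_CUBIC))
for P in([245,575,0],[400,0,0],[600,0,0],[600,200,0]): print(P,proj("top",P),proj("scene",P))
for uv in [(314,268),(380,190),(315,222)]: print(uv,onz("top",uv,20))
E
```

```text
scene [  43.0675668  -521.6983606   538.10070125]
top [501.04465804 -76.1466128  955.13378214]
[245, 575, 0] [[ 55.64798313 359.50088901]] [[-24.15093841 215.06490468]]
[400, 0, 0] [[303.26186916 292.27181638]] [[207.10380995 290.90758274]]
[600, 0, 0] [[303.7292442  206.52693957]] [[285.11138547 238.65598972]]
[600, 200, 0] [[220.29907763 206.80290609]] [[218.42280371 205.95419187]]
(314, 268) [456.62593815 -25.8805504   20.        ]
(380, 190) [ 635.95315376 -179.01099207   20.        ]
(315, 222) [561.83340688 -27.9335109   20.        ]
```

View pics/tc.png

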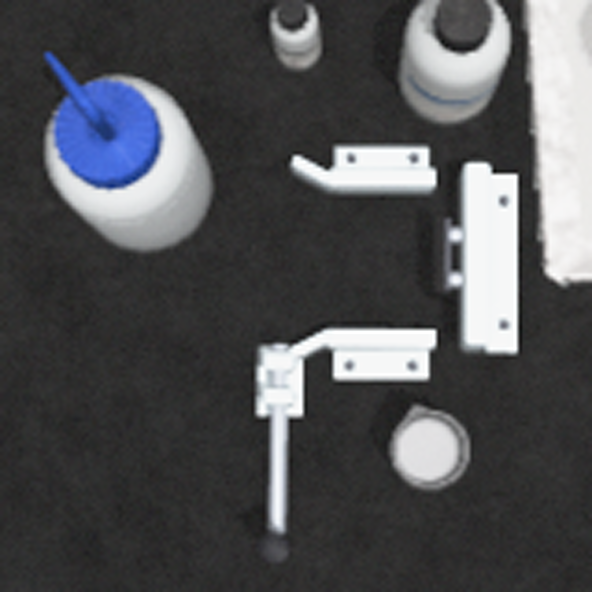

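View pics/sc.png

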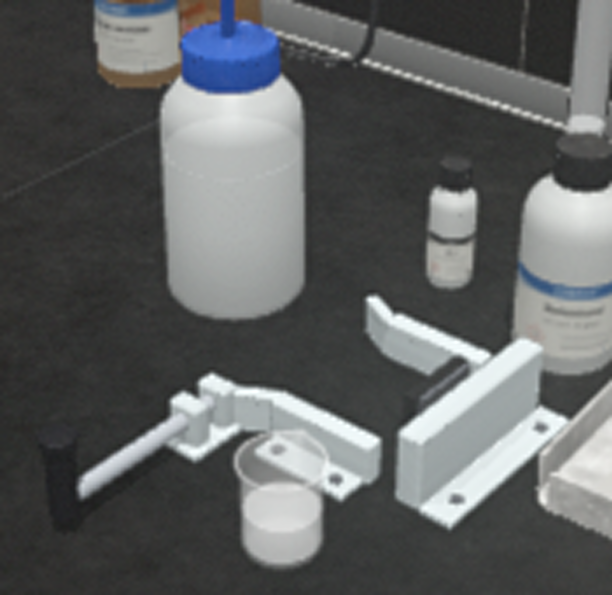

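```bash
python3 - <<'E'
from h import *
t=cv2.imread("pics/top0.png");s=cv2.imread("pics/scene0.png")
def up(im,x0,y0,x1,y1,f,name):
    c=cv2.resize(im[y0:y1,x0:x1],None,fx=f,fy=f,interpolation=cv2.INTER_NEAREST)
    for x in range(x0,x1,5): cv2.putText(c,str(x),((x-x0)*f,8),0,.3,(0,255,255));cv2.line(c,((x-x0)*f,0),((x-x0)*f,4),(0,255,0))
    for y in range(y0,y1,5): cv2.putText(c,str(y),(0,(y-y0)*f+10),0,.3,(0,255,255));cv2.line(c,(0,(y-y0)*f),(5,(y-y0)*f),(0,255,0))
    cv2.imwrite(name,c)
up(t,305,155,385,220,10-1,"pics/t1.png")
up(s,230,205,400,295,4,"pics/s1.png")
up(t,300,205,340,280,8,"pics/t2.png")
E
```

```text
(no output)
```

View pics/t1.png

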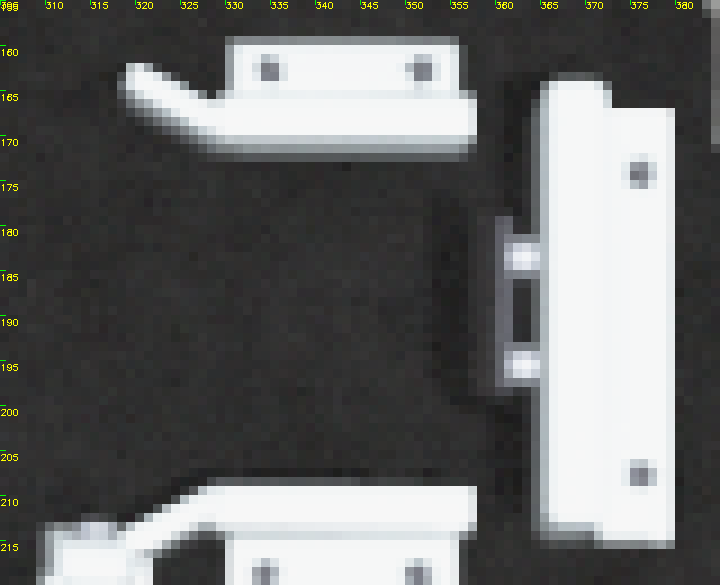

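View pics/t2.png

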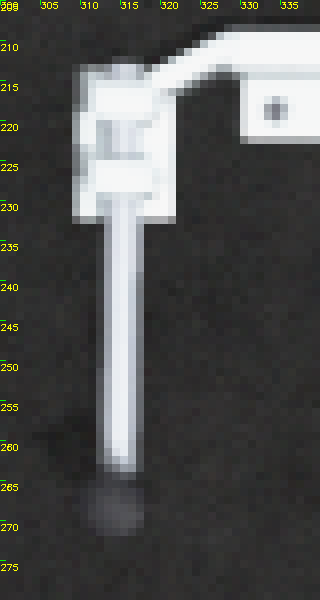

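View pics/s1.png

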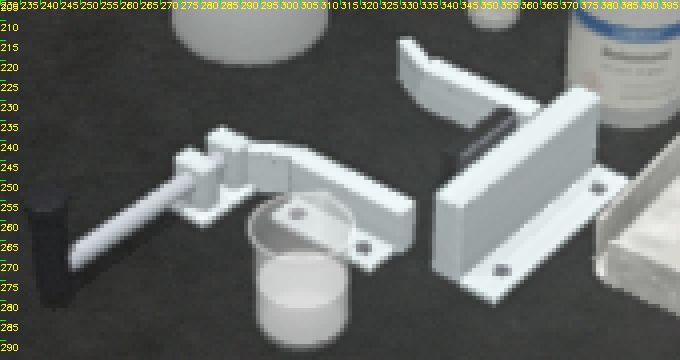

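```bash
python3 - <<'E'
from h import *
T=lambda u,v,z:print((u,v,z),onz("top",(u,v),z).round(1))
T(357.5,208.4,25);T(327.8,208.4,25);T(357.5,169.5,25);T(327.8,169.5,25)
T(364.5,164,45);T(364.5,214,45)
T(314.3,232,18);T(314.3,260,18);T(314,267,61)
T(359.5,188.5,42)
t=cv2.imread("pics/top0.png").astype(int)
print(t[163:175,332:356:4].sum(2)//3);print(t[203:213,332:356:4].sum(2)//3)
print(t[168:212:4,362:368].sum(2)//3);print(t[232:264:4,310:320].sum(2)//3)
print(t[262:274,308:320].sum(2)//3)
# bottle masks
s=cv2.imread("pics/scene0.png")
for n,im in(("top",t.astype(np.uint8)),("scene",s)):
    h=cv2.cvtColor(im,cv2.COLOR_BGR2HSV)
    m=cv2.inRange(h,(100,150,60),(130,255,255))
    c=max(cv2.findContours(m,0,1)[0],key=cv2.contourArea);print(n,cv2.boundingRect(c))
    o=cv2.morphologyEx(m,cv2.MORPH_OPEN,np.ones((7,7)));c=max(cv2.findContours(o,0,1)[0],key=cv2.contourArea);print(cv2.boundingRect(c),cv2.fitEllipse(c))
    w=cv2.inRange(h,(0,0,90),(180,70,255));w|=o
    num,l,st,ce=cv2.connectedComponentsWithStats(w)
    x,y=(275,170) if n=="top" else(292,195)
    print(st[l[y,x]],ce[l[y,x]])
    mm=(l==l[y,x]).astype(np.uint8)*255;cv2.imwrite(f"pics/m_{n}.png",mm)
    np.save(f"m_{n}.npy",mm)
E
```

```text
(357.5, 208.4, 25) [ 592.7 -126.1   25. ]
(327.8, 208.4, 25) [592.9 -57.7  25. ]
(357.5, 169.5, 25) [ 683.7 -127.    25. ]
(327.8, 169.5, 25) [684.1 -57.8  25. ]
(364.5, 164, 45) [ 692.4 -142.    45. ]
(364.5, 214, 45) [ 578.  -140.7   45. ]
(314.3, 232, 18) [538.8 -26.3  18. ]
(314.3, 260, 18) [474.7 -26.4  18. ]
(314, 267, 61) [460.7 -28.1  61. ]
(359.5, 188.5, 42) [ 636.4 -130.2   42. ]
[[246 224 246 246 246 137]
 [246 245 246 246 246 235]
 [239 239 240 239 236 230]
 [245 245 245 245 245 245]
 [246 246 246 246 246 246]
 [246 247 247 247 247 247]
 [246 246 246 246 246 246]
 [198 200 198 200 201 204]
 [148 146 150 151 151 157]
 [ 85  85  86  83  88  90]
 [ 42  41  42  44  43  46]
 [ 45  42  42  47  46  47]]
[[ 46  43  40  46  48  46]
 [ 45  47  43  42  46  46]
 [ 41  45  42  47  43  45]
 [ 45  43  44  43  48  50]
 [ 36  32  36  33  44  33]
 [ 83  82  82  74  65  49]
 [243 244 244 244 244 244]
 [246 246 246 246 246 247]
 [247 247 247 247 247 247]
 [247 247 247 247 247 247]]
[[ 32  45  97 187 241 246]
 [ 36  49  95 186 242 246]
 [ 40  50  95 186 241 246]
 [ 50  50  94 183 242 246]
 [2
[... 839 characters left out ...]
[ 43  49  51  62  71  79  83  82  79  66  53  52]
 [ 43  43  51  64  70  76  81  84  84  78  46  50]
 [ 44  40  48  55  64  70  76  82  79  64  44  47]
 [ 47  44  43  46  58  65  68  74  63  50  46  49]
 [ 44  42  45  46  42  51  51  48  45  44  49  45]
 [ 45  46  42  42  41  49  49  47  45  47  46  41]]
top (252, 134, 31, 37)
(256, 143, 27, 27) ((268.672607421875, 155.7783660888672), (25.733556747436523, 28.30583953857422), 140.7744140625)
[ 252  140   45   48 1547] [274.60116354 163.83581125]
scene (277, 110, 28, 46)
(278, 137, 27, 19) ((290.7179870605469, 146.4134063720703), (18.223331451416016, 28.905241012573242), 88.01622009277344)
[ 252  127   78   95 3760] [290.38723404 172.17579787]
```

```bash
python3 - <<'E'
from h import *
print(two((290.7,146.4),(268.7,155.8)))
# body: scene mid-line plane at z ~70 and edges: rows
s=cv2.imread("pics/scene0.png").astype(int);t=cv2.imread("pics/top0.png").astype(int)
for r in (185,195,205,210): print(r,s[r,264:320].sum(1)//3)
print([ (r,s[r,292].sum()//3) for r in range(212,226)])
print(proj("top",[[600,80,200],[600,80,0]]))
P,_=two((290.7,146.4),(268.7,155.8))
for n in("scene","top"):
    im=cv2.imread(f"pics/{n}0.png")
    a=np.linspace(0,2*np.pi,60)
    for z in(0,145):
        for u,v in proj(n,np.stack([P[0]+42.5*np.cos(a),P[1]+42.5*np.sin(a),0*a+z],1)): im[int(round(v)),int(round(u))]=(0,0,255)
    B=lambda x,y,z:[638.5+y-0.01*x,-80-x-0.01*y,z]
    pts=[B(x,y,25) for y in(-45,45) for x in np.linspace(-22,45,12)]+[B(-46,58,25),B(-46,-58,25)]+[B(-52,-185,z) for z in(10,40,61)]+[B(42.5,y,z) for y in(-25,0,25) for z in (8,42)]
    for u,v in proj(n,pts): im[int(round(v)),int(round(u))]=(0,0,255)
    c=im[110:290,225:400];cv2.imwrite(f"pics/chk_{n}.png",cv2.resize(c,None,fx=3.3,fy=3.3,interpolation=0))
a=cv2.imread("pics/chk_top.png");
E
```

```text
(array([688.27526604,  59.04990341, 153.6692117 ]), np.float64(1.3617431489843468))
185 [ 53  51  50  46  45  47  47  78 149 162 165 167 170 171 174 176 175 177
 178 179 180 179 180 180 180 181 180 179 180 179 180 179 178 177 178 177
 175 175 174 173 171 171 168 167 165 162 157 141  69  51  53  52  52  51
  52  55]
195 [ 48  48  50  48  49  51  50  60 115 152 158 161 164 166 169 170 171 172
 173 174 175 175 176 176 175 176 174 175 175 175 176 175 176 175 173 172
 172 172 170 167 167 165 163 161 158 155 151 135  68  53  57  57  57  56
  56  57]
205 [ 52  51  52  52  53  53  50  50  75 137 148 150 152 156 157 160 161 162
 162 164 165 165 166 166 167 167 166 166 167 167 165 165 165 164 165 164
 162 162 160 159 156 156 154 151 151 147 143 130  64  49  51  54  49  53
  50  52]
210 [ 53  53  52  56  56  54  52  52  65 129 142 145 148 149 151 153 154 155
 156 157 158 158 159 160 161 161 160 161 160 161 160 160 160 158 158 157
 156 155 154 154 152 151 148 147 146 144 140 122  62  52  54  54  53  53
  54  53]
[(212, np.int64(158)), (213, np.int64(156)), (214, np.int64(156)), (215, np.int64(155)), (216, np.int64(153)), (217, np.int64(150)), (218, np.int64(151)), (219, np.int64(149)), (220, np.int64(136)), (221, np.int64(89)), (222, np.int64(56)), (223, np.int64(54)), (224, np.int64(55)), (225, np.int64(57))]
[[253.19304123 195.80284571]
 [270.22704969 206.63775661]]
```

View pics/chk_top.png

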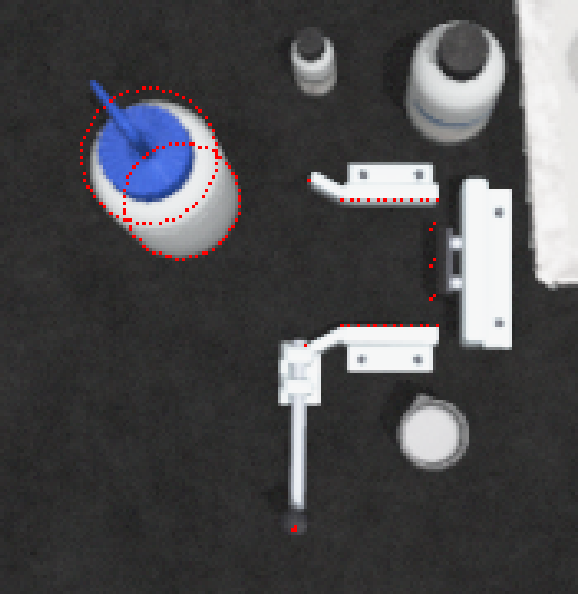

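View pics/chk_scene.png

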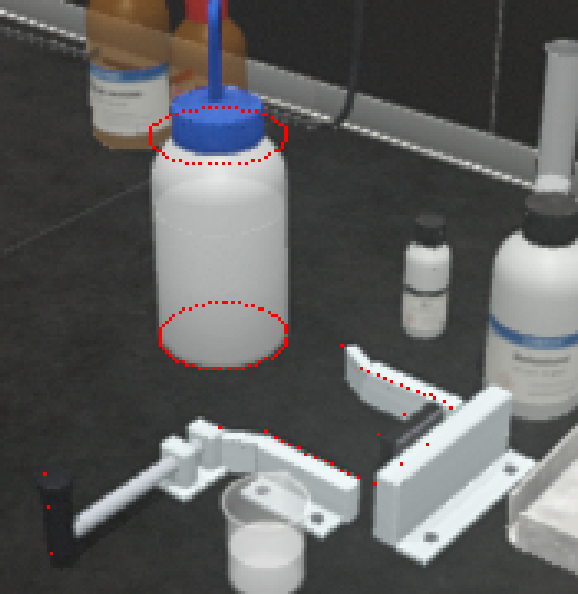

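```bash
cat >> h.py <<'E'
from scipy.spatial.transform import Rotation as Ro
def plan(target,ang=None):
    s=read_state();R=Ro.from_quat(s['ee_rot']).as_matrix()
    a=np.degrees(np.arctan2(R[1,1],R[0,1]))
    d=R.T@(np.array(target,float)-s['position'])/1000
    print("clk",round(s['clock'],2),"pos",s['position'].round(1),"jawang",round(a,2),"F",s['contact_force'].round(2),"tilt z",R[:,2].round(4),"w",round(s['gripper_width'],1))
    print("trans",d.round(4),"yaw",None if ang is None else round(-(ang-a),2),"len",np.linalg.norm(d).round(3))
E
python3 - <<'E'
from h import *
plan([761,148,270],np.degrees(np.arctan2(-.774,-.633)))
E
```

```text
clk 0.1 pos [244.8 574.5 230.3] jawang -113.09 F [ 0.3  -0.59  0.43] tilt z [-7.0e-04 -1.9e-03 -1.0e+00] w 85.6
trans [ 0.6421  0.19   -0.0392] yaw 16.19 len 0.671
```

Emit:
send_rows([
  [0.046, 0.0135, -0.02],
  [0.092, 0.027, -0.04],
  [0.138, 0.0405, -0.04],
  [0.184, 0.054, -0.04],
  [0.23, 0.068, -0.04],
  [0.276, 0.0815, -0.04],
  [0.322, 0.095, -0.04],
  [0.368, 0.109, -0.04],
  [0.414, 0.1225, -0.04],
  [0.46, 0.136, -0.04],
  [0.5, 0.148, -0.04],
  [0.5, 0.148, -0.04],
], yaw=[1.5, 3, 4.5, 6, 7.5, 9, 10.5, 12, 13.5, 15, 16.2, 16.2], fingers=[0, 0, 0, 0, 0, 0, 0, 0, 0, 0, 0, 0])

```text
clock: 1.3
position: [649.5, 238.4, 268.6]
ee_rot: [0.941, -0.339, -0.001, 0.002]
contact_force: [-0.7, 0.1, -0.9]
gripper_width: 85.3
```

```bash
python3 - <<'E'
from h import *
plan([761,148,270],np.degrees(np.arctan2(-.774,-.633)))
a=np.hstack([cv2.resize(get_image(n),(400,250)) for n in("scene","top")]);cv2.imwrite("pics/a1.png",a)
E
```

```text
clk 1.3 pos [649.5 238.4 268.6] jawang -129.66 F [-0.74  0.11 -0.91] tilt z [-0.0026 -0.0037 -1.    ] w 85.3
trans [ 0.1435 -0.0016 -0.0014] yaw -0.38 len 0.144
```

View pics/a1.png

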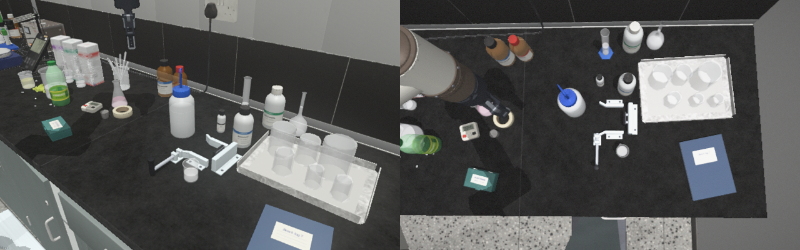

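Emit:
send_rows([
  [0.045, 0, 0],
  [0.09, 0, 0],
  [0.13, 0, 0],
  [0.143, -0.001, 0],
  [0.143, -0.001, 0],
], yaw=[0, 0, 0, 0, 0], fingers=[0, 0, 0, 0, 0])

```text
clock: 1.9
position: [758.4, 151.2, 267.7]
ee_rot: [0.941, -0.337, -0.002, 0.002]
contact_force: [-0.4, 0.8, -0.0]
gripper_width: 85.4
```

```bash
python3 - <<'E'
from h import *
plan([761,148,40],np.degrees(np.arctan2(-.774,-.633)))
for n in("scene","top"):cv2.imwrite(f"pics/a2{n}.png",get_image(n))
E
```

```text
clk 1.9 pos [758.4 151.2 267.7] jawang -129.45 F [-0.39  0.83 -0.04] tilt z [-0.0045 -0.0031 -1.    ] w 85.4
trans [ 0.0044 -0.0004  0.2277] yaw -0.17 len 0.228
```

View pics/a2scene.png

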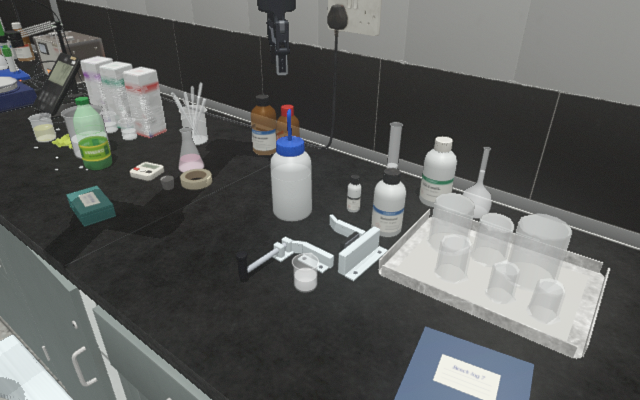

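View pics/a2top.png

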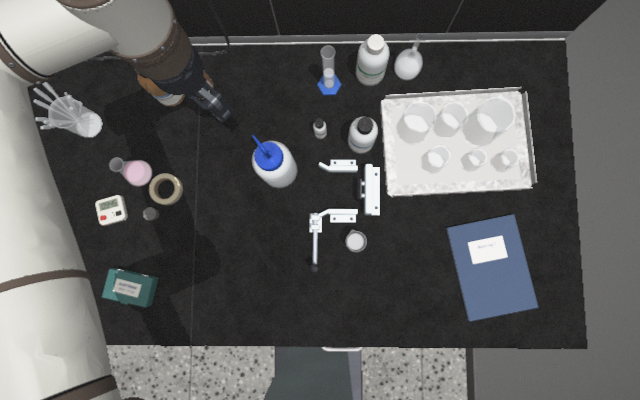

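Emit:
send_rows([
  [0.004, 0, 0.03],
  [0.004, 0, 0.06],
  [0.004, 0, 0.09],
  [0.004, 0, 0.12],
  [0.004, 0, 0.13],
  [0.004, 0, 0.13],
], yaw=[0, 0, 0, 0, 0, 0], fingers=[0, 0, 0, 0, 0, 0])

```text
clock: 2.6
position: [758.3, 151.2, 137.8]
ee_rot: [0.942, -0.335, -0.002, 0.003]
contact_force: [0.4, 0.0, 0.4]
gripper_width: 85.4
```

```bash
python3 - <<'E'
from h import *
plan([761,148,40],np.degrees(np.arctan2(-.774,-.633)))
for n in("scene","top"):cv2.imwrite(f"pics/a3{n}.png",get_image(n))
E
```

```text
clk 2.6 pos [758.3 151.2 137.8] jawang -129.2 F [0.41 0.02 0.38] tilt z [-0.0066 -0.0037 -1.    ] w 85.4
trans [0.0044 0.0001 0.0978] yaw 0.08 len 0.098
```

View pics/a3scene.png

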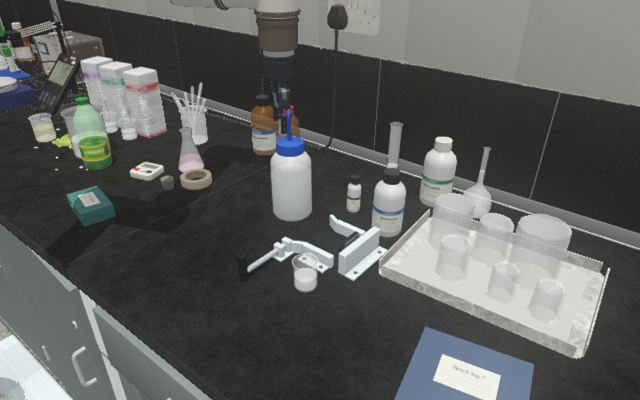

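View pics/a3top.png

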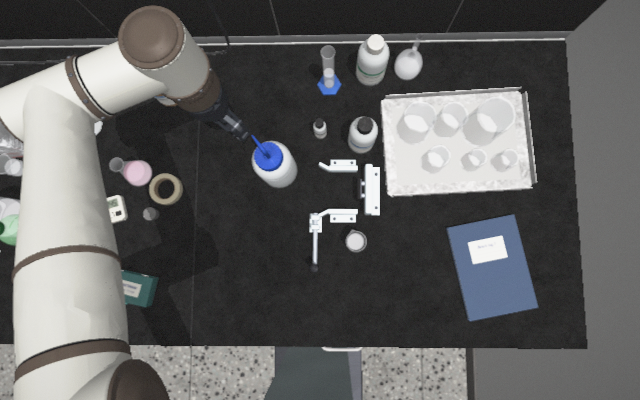

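```bash
python3 - <<'E'
from h import *
for z in (138,300,350,400,450,500): print(z,proj("scene",[[758,151,z],[758,300,z]]).round(0).tolist(),proj("top",[[758,151,z],[758,300,z]]).round(0).tolist())
print(onz("scene",(263,153),0),onz("scene",(287,150),0))
E
```

```text
138 [[280.0, 132.0], [235.0, 117.0]] [[227.0, 125.0], [157.0, 126.0]]
300 [[278.0, 59.0], [229.0, 48.0]] [[201.0, 96.0], [115.0, 97.0]]
350 [[277.0, 34.0], [227.0, 25.0]] [[191.0, 84.0], [98.0, 85.0]]
400 [[276.0, 7.0], [224.0, -0.0]] [[179.0, 70.0], [78.0, 72.0]]
450 [[275.0, -22.0], [222.0, -26.0]] [[164.0, 54.0], [55.0, 56.0]]
500 [[274.0, -52.0], [219.0, -54.0]] [[147.0, 34.0], [26.0, 36.0]]
[865.12000399 320.04553204   0.        ] [921.87081797 282.26202484   0.        ]
```

```bash
python3 - <<'E'
from h import *
print(onz("top",(253,136),225), two((290,110),(253,136)))
E
```

```text
[709.00829657  77.42123459 225.        ] (array([710.73439642,  78.25365558, 219.8057865 ]), np.float64(0.71623998495679))
```

Emit:
send_rows([
  [0.005, 0, 0.025],
  [0.005, 0, 0.05],
  [0.005, 0, 0.075],
  [0.005, 0, 0.098],
  [0.005, 0, 0.098],
], yaw=[0, 0, 0, 0, 0], fingers=[0, 0, 0, 0, 0])

```text
clock: 3.2
position: [762.9, 147.5, 41.3]
ee_rot: [0.942, -0.336, -0.002, 0.002]
contact_force: [0.4, 0.1, -0.3]
gripper_width: 85.6
```

```bash
python3 - <<'E'
from h import *
plan([761,148,4],np.degrees(np.arctan2(-.774,-.633)))
for n in("scene","top"):cv2.imwrite(f"pics/a4{n}.png",cv2.resize(get_image(n)[70:250,180:400],None,fx=3.3,fy=3.3))
E
```

```text
clk 3.2 pos [762.9 147.5  41.3] jawang -129.24 F [ 0.43  0.11 -0.26] tilt z [-0.0044 -0.003  -1.    ] w 85.6
trans [-0.0017  0.0007  0.0373] yaw 0.04 len 0.037
```

View pics/a4scene.png

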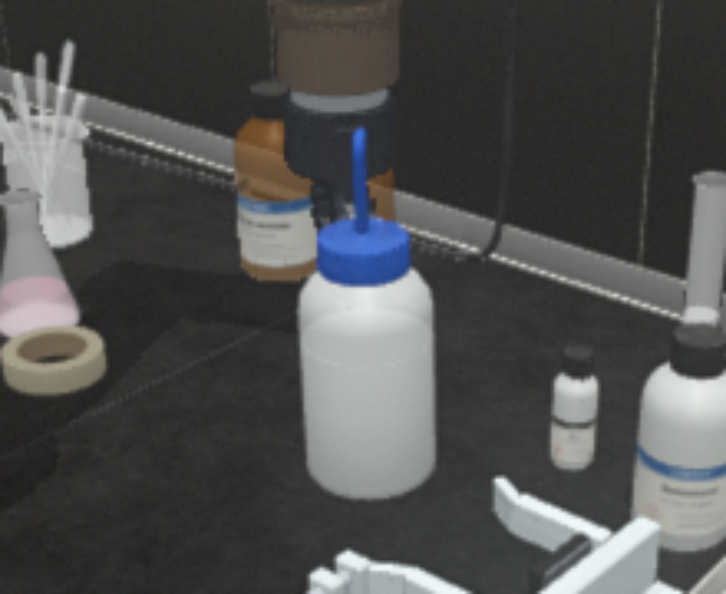

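View pics/a4top.png

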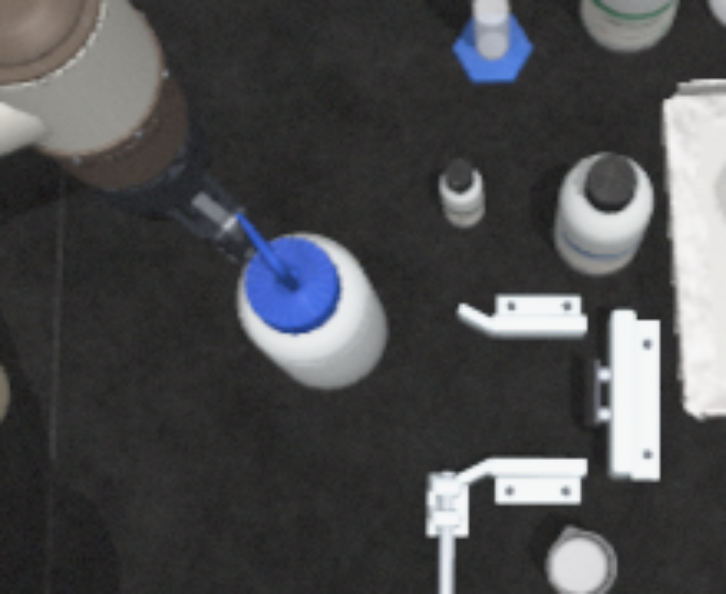

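Emit:
send_rows([
  [-0.002, 0, 0.012],
  [-0.002, 0, 0.024],
  [-0.002, 0, 0.034],
  [-0.002, 0, 0.036],
], yaw=[0, 0, 0, 0], fingers=[0, 0, 0, 0])

```text
clock: 3.7
position: [762.7, 148.8, 7.1]
ee_rot: [0.942, -0.336, -0.0, 0.001]
contact_force: [0.1, -0.2, 0.2]
gripper_width: 85.5
```

```bash
python3 - <<'E'
from h import *
plan([761,148,4],np.degrees(np.arctan2(-.774,-.633)))
E
```

```text
clk 3.7 pos [762.7 148.8   7.1] jawang -129.21 F [ 0.11 -0.23  0.23] tilt z [-0.001  -0.0028 -1.    ] w 85.5
trans [-0.0008  0.0017  0.0031] yaw 0.07 len 0.004
```

Emit:
send_rows([
  [0, 0.004, 0.003],
  [0, 0.008, 0.003],
  [0, 0.011, 0.003],
  [0, 0.014, 0.003],
  [0, 0.017, 0.003],
  [0, 0.019, 0.003],
  [0, 0.021, 0.003],
  [0, 0.023, 0.003],
  [0, 0.025, 0.003],
  [0, 0.027, 0.003],
  [0, 0.029, 0.003],
], yaw=[0, 0, 0, 0, 0, 0, 0, 0, 0, 0, 0], fingers=[0, 0, 0, 0, 0, 0, 0, 0, 0, 0, 0])

```text
clock: 4.8
position: [744.2, 126.2, 4.2]
ee_rot: [0.942, -0.335, -0.0, 0.002]
contact_force: [1.8, 2.8, 0.9]
gripper_width: 85.2
```

```bash
python3 - <<'E'
from h import *
plan([761,148,4],np.degrees(np.arctan2(-.774,-.633)))
for n in("scene","top"):cv2.imwrite(f"pics/a5{n}.png",cv2.resize(get_image(n)[70:250,180:400],None,fx=3.3,fy=3.3))
E
```

```text
clk 4.8 pos [744.2 126.2   4.2] jawang -129.2 F [1.85 2.75 0.88] tilt z [-0.001  -0.0028 -1.    ] w 85.2
trans [-0.0008 -0.0274  0.0001] yaw 0.07 len 0.027
```

View pics/a5scene.png

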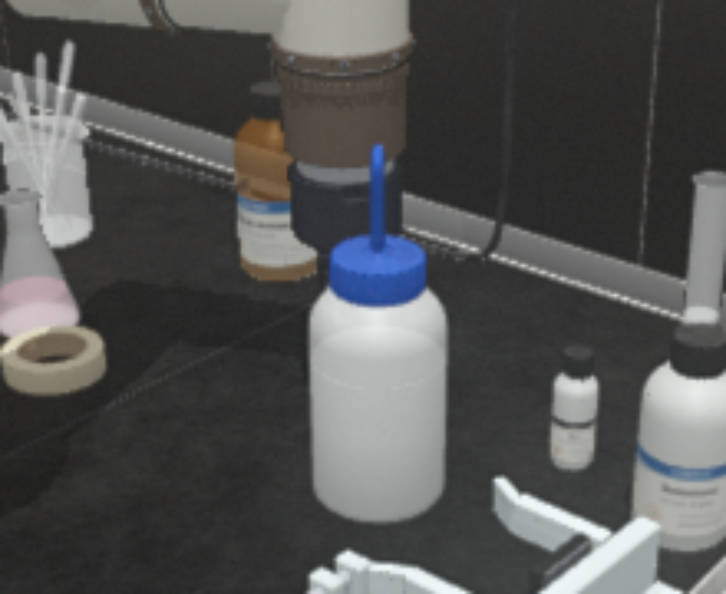

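View pics/a5top.png

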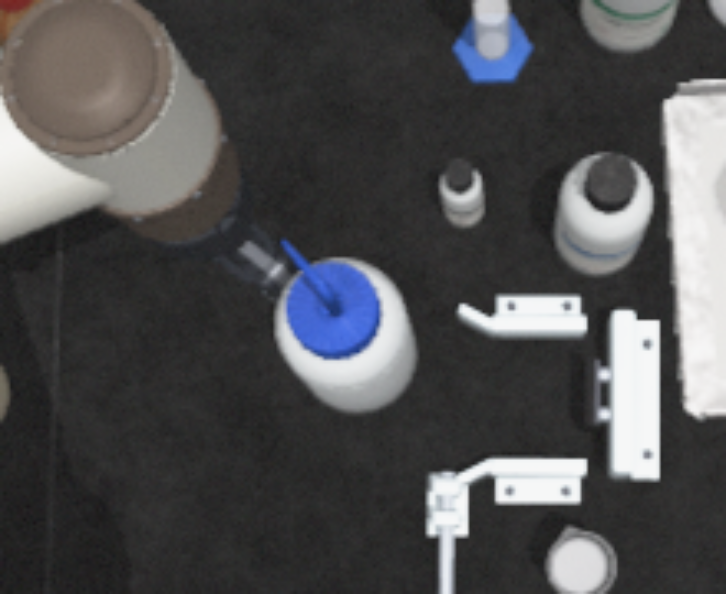

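```bash
cat >> h.py <<'E'
def bottle(save=None):
    r={}
    for n in("scene","top"):
        im=get_image(n)
        if save: cv2.imwrite(f"pics/{save}_{n}.png",im)
        h=cv2.cvtColor(im,cv2.COLOR_BGR2HSV);m=cv2.inRange(h,(100,150,60),(130,255,255))
        m[:,400:]=0; m[260:]=0
        if n=="top": m[:125]=0
        o=cv2.morphologyEx(m,cv2.MORPH_OPEN,np.ones((7,7)));c=max(cv2.findContours(o,0,1)[0],key=cv2.contourArea)
        r[n]=cv2.fitEllipse(c)[0]
    P,e=two(r["scene"],r["top"]); o=np.array([638.5,-80]);d=P[:2]-o
    print("cap px",r,"P",P.round(1),"err",round(e,2),"bay x,y",round(d@[-.01,-1],1),round(d@[1,-.01],1))
    return P
E
python3 - <<'E'
from h import *
bottle()
E
```

```text
cap px {'scene': (293.9855651855469, 151.92872619628906), 'top': (280.4705810546875, 163.7254180908203)} P [671.3  35.  154.4] err 0.66 bay x,y -115.4 31.7
```

```bash
python3 - <<'E'
from h import *
im=get_image("top")[110:200,220:320];a=cv2.resize(im,(600,540),interpolation=cv2.INTER_CUBIC)
b=cv2.imread("pics/a3scene.png")[0:150,230:330];b=cv2.resize(b,(400,600),interpolation=cv2.INTER_CUBIC)
c=cv2.imread("pics/a2scene.png")[0:90,240:320];c=cv2.resize(c,(400,450),interpolation=cv2.INTER_CUBIC)
cv2.imwrite("pics/z1.png",cv2.convertScaleAbs(a,alpha=2.2,beta=0));
o=np.zeros((600,800,3),np.uint8);o[:,:400]=b;o[:450,400:]=c;cv2.imwrite("pics/z2.png",cv2.convertScaleAbs(o,alpha=2.2,beta=0))
E
```

```text
(no output)
```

View pics/z1.png

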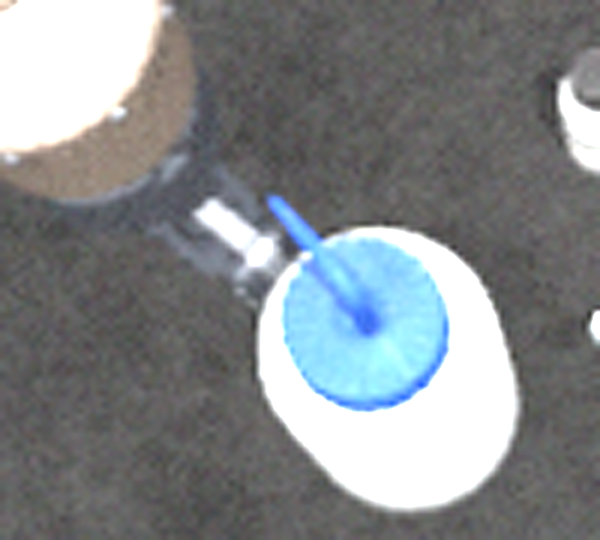

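View pics/z2.png

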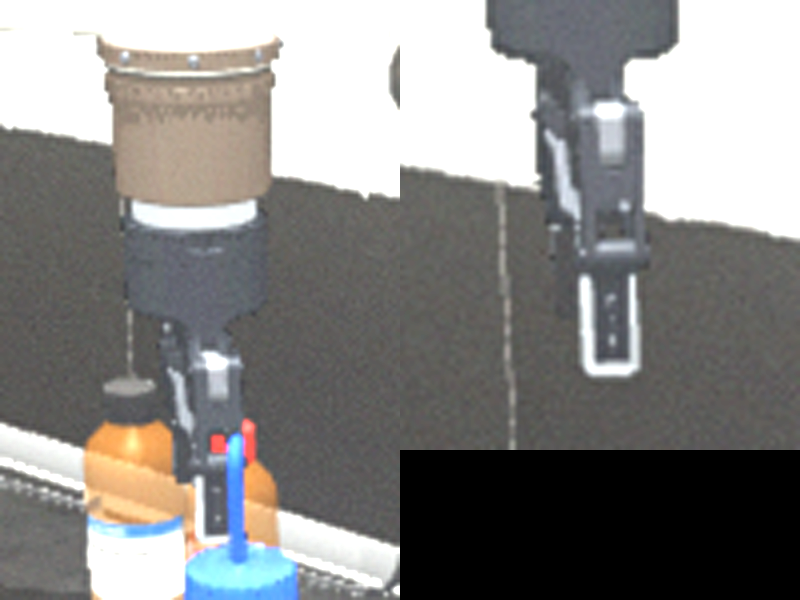

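```bash
cat >> h.py <<'E'
def edges(n,im,row,c0,thr=100):
    r=im[row].astype(float).sum(1)/3; c=int(c0)
    L=c
    while r[L]>thr: L-=1
    R=c
    while r[R]>thr: R+=1
    return L+(thr-r[L])/(r[L+1]-r[L]), R-(thr-r[R])/(r[R-1]-r[R])
def mids(im,c0,rows):
    e=[edges("scene",im,r,c0) for r in rows]
    m=np.array([(a+b)/2 for a,b in e]);k=np.polyfit(rows,m,1)
    return k
E
python3 - <<'E'
from h import *
a=cv2.imread("pics/scene0.png");b=get_image("scene")
ka=mids(a,292,range(170,206,3));kb=mids(b,296,range(175,211,3));print(ka,kb)
def axis(P): 
    p=proj("scene",[[*P,30],[*P,120]]);return (p[1,0]-p[0,0])/(p[1,1]-p[0,1])
print(axis((688,59)),axis((671,35)), "deg diff obs",np.degrees(np.arctan(ka[0])),np.degrees(np.arctan(kb[0])))
print([(r,b[r,297].sum()//3) for r in range(220,232)])
t=get_image("top")
cv2.imwrite("pics/z3.png",cv2.resize(t[120:210,240:330],(720,600)[::-1] and (600,600)))
E
```

```text
[3.15921462e-02 2.85500090e+02] [6.54781674e-03 2.92897733e+02]
0.025298206779730922 0.021274120313946772 deg diff obs 1.8094948089475993 0.3751569025546523
[(220, np.uint64(155)), (221, np.uint64(155)), (222, np.uint64(154)), (223, np.uint64(152)), (224, np.uint64(152)), (225, np.uint64(151)), (226, np.uint64(150)), (227, np.uint64(135)), (228, np.uint64(89)), (229, np.uint64(61)), (230, np.uint64(56)), (231, np.uint64(55))]
```

```bash
python3 - <<'E'
from h import *
a=onz("scene",(285.5+.0316*221,221),0);b=onz("scene",(292.9+.00655*228.2,228.2),0)
print(a,b,b-a,np.linalg.norm(b-a))
p=camera_params("scene");R=cv2.Rodrigues(p['rvec'])[0];print(R)
p=camera_params("top");print(cv2.Rodrigues(p['rvec'])[0].round(3))
E
```

```text
[658.15527325  31.25648432   0.        ] [640.06234605  10.16880855   0.        ] [-18.09292721 -21.08767577   0.        ] 27.785681281247882
[[ 0.62597075 -0.77983054  0.0049954 ]
 [-0.40382099 -0.32961414 -0.85339506]
 [ 0.66715008  0.5321831  -0.52124075]]
[[-0.    -1.    -0.032]
 [-0.993  0.004 -0.115]
 [ 0.115  0.031 -0.993]]
```

View pics/z3.png

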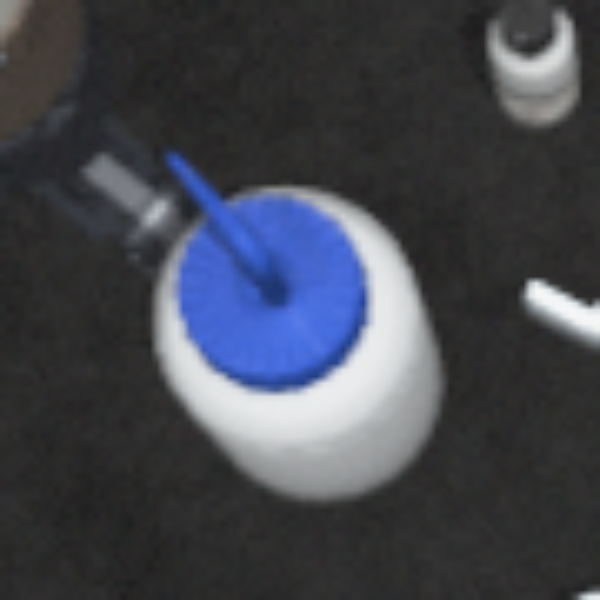

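```bash
python3 - <<'E'
from h import *
s=read_state();p=s['position'];u=np.array([-.632,-.775,0]);v=np.array([.775,-.632,0])
for n in("scene","top"):
    im=get_image(n); f=6
    x0,y0,x1,y1=(250,90,340,190) if n=="scene" else (215,100,315,200)
    c=cv2.resize(im[y0:y1,x0:x1],None,fx=f,fy=f,interpolation=cv2.INTER_CUBIC); c=cv2.convertScaleAbs(c,alpha=1.8)
    def L(P,Q,col):
        a=((proj(n,[P,Q])-[x0,y0]+.5)*f).astype(int);cv2.line(c,tuple(map(int,a[0])),tuple(map(int,a[1])),col,1)
    b=p.copy();b[2]=0
    for k,col in((0,(0,255,255)),(57,(0,255,0)),(73,(0,0,255))):
        L(b+u*k,b+u*k+[0,0,150],col)
        for z in (0,50,100,150): L(b+u*k+v*11+[0,0,z],b+u*k-v*11+[0,0,z],col)
    cv2.imwrite(f"pics/g_{n}.png",c)
E
```

```text
(no output)
```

View pics/g_scene.png

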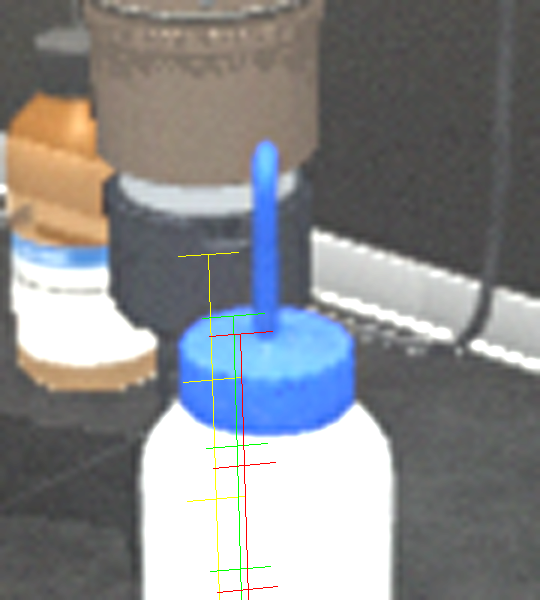

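View pics/g_top.png

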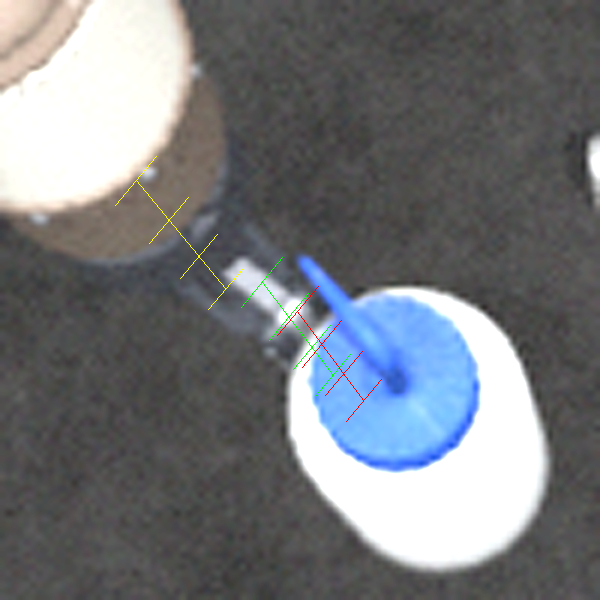

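Emit:
send_rows([
  [0, -0.004, 0],
  [0, -0.008, 0],
  [0, -0.01, 0.002],
  [0, -0.01, 0.005],
  [0, -0.01, 0.007],
], yaw=[0, 0, 0, 0, 0], fingers=[0, 0, 0, 0, 0])

```text
clock: 5.75
position: [750.0, 133.8, -3.9]
ee_rot: [0.942, -0.336, -0.001, 0.002]
contact_force: [-0.3, 0.3, -0.5]
gripper_width: 85.4
```

```bash
python3 - <<'E'
from h import *
plan([744.2,126.2,-6],-129.24);P=bottle("b1")
b=cv2.imread("pics/b1_scene.png")
k=mids(b,296,range(175,211,3));print(k,np.degrees(np.arctan(k[0])))
print([(r,b[r,297].sum()//3) for r in range(225,230)])
E
```

```text
clk 5.75 pos [750.  133.8  -3.9] jawang -129.22 F [-0.32  0.29 -0.48] tilt z [-0.0029 -0.0033 -1.    ] w 85.4
trans [0.0003 0.0096 0.0022] yaw 0.02 len 0.01
cap px {'scene': (293.0704040527344, 151.39927673339844), 'top': (279.11767578125, 164.24240112304688)} P [670.5  37.3 155.2] err 1.64 bay x,y -117.6 30.8
[1.31911772e-02 2.91371038e+02] 0.7557549444222771
[(225, np.uint64(152)), (226, np.uint64(150)), (227, np.uint64(135)), (228, np.uint64(90)), (229, np.uint64(58))]
```

Emit:
send_rows([
  [0, 0, 0.002],
  [0, 0, 0.004],
  [0, 0, 0.005],
  [0, 0, 0.005],
], yaw=[0, 0, 0, 0], fingers=[0, 0, 0, 0])

```text
clock: 6.25
position: [749.7, 133.6, -9.2]
ee_rot: [0.942, -0.336, -0.001, 0.002]
contact_force: [0.4, 0.2, -0.0]
gripper_width: 85.5
```

Emit:
send_rows([
  [0, 0, 0.001],
  [0, 0, 0.002],
  [0, 0, 0.003],
  [0, 0, 0.003],
], yaw=[0, 0, 0, 0], fingers=[0, 0, 0, 0])

```text
clock: 6.65
position: [749.6, 133.6, -12.5]
ee_rot: [0.942, -0.336, -0.001, 0.002]
contact_force: [-0.5, -0.0, -0.1]
gripper_width: 85.4
```

Emit:
send_rows([
  [0, 0.004, -0.001],
  [0, 0.008, -0.001],
  [0, 0.011, -0.001],
  [0, 0.014, -0.001],
  [0, 0.016, -0.001],
  [0, 0.018, -0.001],
  [0, 0.02, -0.001],
  [0, 0.022, -0.001],
  [0, 0.024, -0.001],
], yaw=[0, 0, 0, 0, 0, 0, 0, 0, 0], fingers=[0, 0, 0, 0, 0, 0, 0, 0, 0])

```text
clock: 7.55
position: [734.5, 115.0, -11.2]
ee_rot: [0.942, -0.336, -0.001, 0.002]
contact_force: [2.3, 2.0, 1.0]
gripper_width: 85.9
```

```bash
python3 - <<'E'
from h import *
plan([744.2,126.2,-11],-129.24);P=bottle("b2")
b=cv2.imread("pics/b2_scene.png")
k=mids(b,297,range(178,214,3));print(k,np.degrees(np.arctan(k[0])))
print([(r,b[r,297].sum()//3) for r in range(228,240)])
E
```

```text
clk 7.55 pos [734.5 115.  -11.2] jawang -129.22 F [2.26 2.04 0.98] tilt z [-0.0035 -0.0036 -1.    ] w 85.9
trans [ 0.0004 -0.0148 -0.0002] yaw 0.02 len 0.015
cap px {'scene': (294.9999694824219, 154.8636474609375), 'top': (285.8950500488281, 168.3701934814453)} P [661.6  23.9 154.8] err 0.59 bay x,y -104.1 22.1
[1.19158527e-03 2.94997634e+02] 0.06827277443837773
[(228, np.uint64(151)), (229, np.uint64(152)), (230, np.uint64(149)), (231, np.uint64(135)), (232, np.uint64(90)), (233, np.uint64(61)), (234, np.uint64(59)), (235, np.uint64(59)), (236, np.uint64(56)), (237, np.uint64(62)), (238, np.uint64(60)), (239, np.uint64(52))]
```

```bash
python3 - <<'E'
from h import *
a=onz("scene",(291.37+.0132*228.2,228.2),0);b=onz("scene",(295+.0012*232.2,232.2),0)
print(a,b,b-a)
E
```

```text
[640.04601366  10.18884909   0.        ] [630.14582578  -0.83917287   0.        ] [ -9.90018788 -11.02802196   0.        ]
```

Emit:
send_rows([
  [0, 0.003, 0],
  [0, 0.006, 0],
  [0, 0.009, 0],
  [0, 0.012, 0],
  [0, 0.015, 0],
  [0, 0.018, 0],
  [0, 0.021, 0],
  [0, 0.024, 0],
  [0, 0.027, 0],
  [0, 0.03, 0],
  [0, 0.032, 0],
  [0, 0.033, 0],
], yaw=[0, 0, 0, 0, 0, 0, 0, 0, 0, 0, 0, 0], fingers=[0, 0, 0, 0, 0, 0, 0, 0, 0, 0, 0, 0])

```text
clock: 8.85
position: [713.2, 89.0, -11.0]
ee_rot: [0.942, -0.336, -0.001, 0.003]
contact_force: [1.4, 2.5, -0.5]
gripper_width: 85.5
```

Emit:
send_rows([
  [0, -0.005, 0],
  [0, -0.015, 0],
  [0, -0.025, 0],
  [0, -0.025, 0],
], yaw=[0, 0, 0, 0], fingers=[0, 0, 0, 0])

```text
clock: 9.25
position: [729.9, 109.6, -11.5]
ee_rot: [0.942, -0.335, -0.001, 0.002]
contact_force: [0.3, -0.2, -0.4]
gripper_width: 85.1
```

```bash
python3 - <<'E'
from h import *
P=bottle("b3")
plan([P[0],P[1]+130,-11],-90.6)
b=cv2.imread("pics/b3_scene.png")
k=mids(b,297,range(190,220,3));print(k,np.degrees(np.arctan(k[0])))
print([(r,b[r,297].sum()//3) for r in range(232,250)])
cv2.imwrite("pics/b3s.png",cv2.resize(b[70:290,180:400],None,fx=2.7,fy=2.7))
cv2.imwrite("pics/b3t.png",cv2.resize(cv2.imread("pics/b3_top.png")[70:290,180:400],None,fx=2.7,fy=2.7))
E
```

```text
cap px {'scene': (297.7073059082031, 162.31729125976562), 'top': (297.9822082519531, 179.01727294921875)} P [640.1  -1.  154.5] err 1.43 bay x,y -79.0 0.8
clk 9.35 pos [728.9 108.7 -11.6] jawang -129.22 F [-0.35 -0.28 -0.22] tilt z [-0.0051 -0.0041 -1.    ] w 85.7
trans [-0.0817  0.0404 -0.0003] yaw -38.62 len 0.091
[2.50100441e-03 2.97478638e+02] 0.14329669862948008
[(232, np.uint64(160)), (233, np.uint64(157)), (234, np.uint64(157)), (235, np.uint64(155)), (236, np.uint64(153)), (237, np.uint64(153)), (238, np.uint64(152)), (239, np.uint64(147)), (240, np.uint64(160)), (241, np.uint64(242)), (242, np.uint64(240)), (243, np.uint64(185)), (244, np.uint64(170)), (245, np.uint64(171)), (246, np.uint64(173)), (247, np.uint64(174)), (248, np.uint64(173)), (249, np.uint64(173))]
```

View pics/b3s.png

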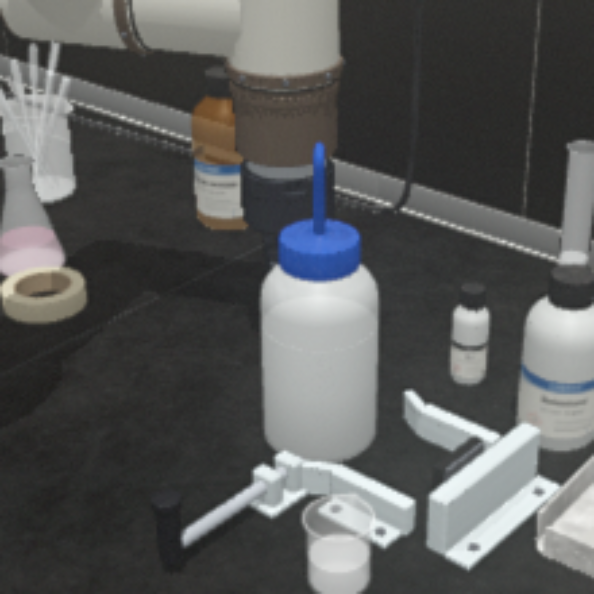

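View pics/b3t.png

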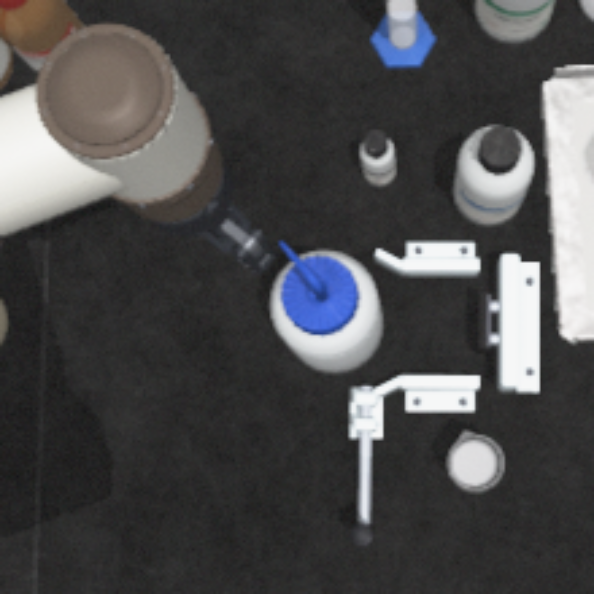

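Emit:
send_rows([
  [0, -0.02, -0.003],
  [-0.02, -0.01, -0.003],
  [-0.04, 0.005, -0.003],
  [-0.06, 0.018, -0.003],
  [-0.087, 0.034, -0.003],
  [-0.087, 0.034, -0.003],
  [-0.087, 0.034, -0.003],
], yaw=[0, -8, -16, -24, -32, -38.6, -38.6], fingers=[0, 0, 0, 0, 0, 0, 0])

```text
clock: 10.05
position: [639.3, 137.4, -7.8]
ee_rot: [1.0, -0.005, -0.003, 0.002]
contact_force: [-0.0, -0.5, 0.8]
gripper_width: 85.7
```

```bash
python3 - <<'E'
from h import *
P=bottle("b4")
plan([639.8,P[1]+125,-11],-90.6)
b=cv2.imread("pics/b4_top.png");cv2.imwrite("pics/b4t.png",cv2.resize(b[70:290,180:400],None,fx=2.7,fy=2.7))
E
```

```text
cap px {'scene': (296.15240478515625, 162.47671508789062), 'top': (296.76409912109375, 179.98580932617188)} P [638.3   1.4 154.1] err 1.6 bay x,y -81.4 -1.1
clk 10.15 pos [640.5 137.4  -8. ] jawang -90.76 F [-0.05  0.11  0.35] tilt z [-0.0043 -0.0039 -1.    ] w 84.8
trans [-0.0005  0.0109  0.0031] yaw -0.16 len 0.011
```

View pics/b4t.png

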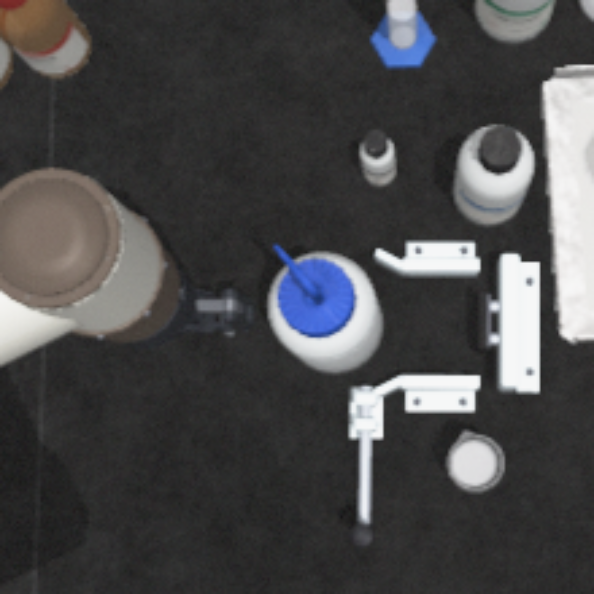

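Emit:
send_rows([
  [0, 0.006, 0.003],
  [0, 0.012, 0.003],
  [0, 0.016, 0.003],
  [0, 0.02, 0.003],
  [0, 0.024, 0.003],
  [0, 0.028, 0.003],
  [0, 0.032, 0.003],
  [0, 0.036, 0.003],
  [0, 0.04, 0.003],
  [0, 0.044, 0.003],
  [0, 0.047, 0.003],
  [0, 0.05, 0.003],
], yaw=[0, 0, 0, 0, 0, 0, 0, 0, 0, 0, 0, 0], fingers=[0, 0, 0, 0, 0, 0, 0, 0, 0, 0, 0, 0])

```text
clock: 11.35
position: [639.8, 87.2, -10.8]
ee_rot: [1.0, -0.007, -0.002, 0.002]
contact_force: [-0.2, 2.1, 0.0]
gripper_width: 85.3
```

```bash
python3 - <<'E'
from h import *
P=bottle("b5")
plan([639.8,P[1]+125,-11],-90.6)
b=cv2.imread("pics/b5_top.png");cv2.imwrite("pics/b5t.png",cv2.resize(b[70:290,180:400],None,fx=2.7,fy=2.7))
E
```

```text
cap px {'scene': (309.4825134277344, 166.45062255859375), 'top': (313.04107666015625, 179.29335021972656)} P [638.9 -31.1 155.7] err 0.78 bay x,y -48.9 -0.1
clk 11.45 pos [639.7  86.9 -10.9] jawang -90.79 F [ 0.74  1.85 -0.53] tilt z [-0.0046 -0.004  -1.    ] w 85.4
trans [ 0.     -0.007   0.0001] yaw -0.19 len 0.007
```

View pics/b5t.png

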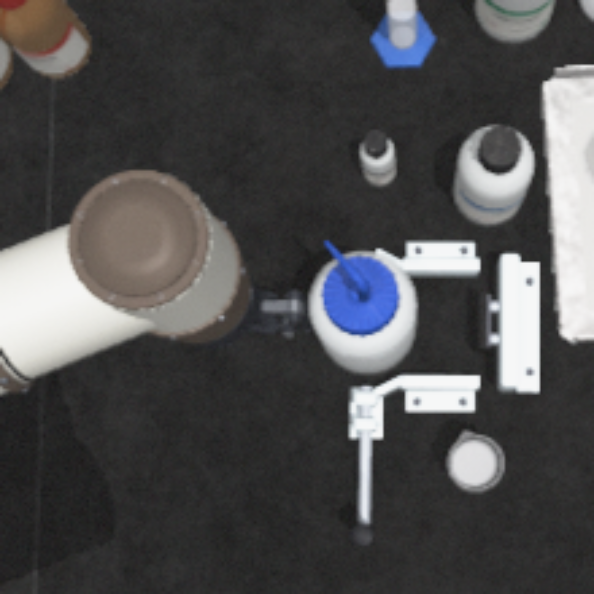

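Emit:
send_rows([
  [0, 0.004, 0],
  [0, 0.008, 0],
  [0, 0.012, 0],
  [0, 0.016, 0],
  [0, 0.02, 0],
  [0, 0.024, 0],
  [0, 0.028, 0],
  [0, 0.031, 0],
  [0, 0.034, 0],
  [0, 0.036, 0],
  [0, 0.038, 0],
  [0, 0.038, 0],
], yaw=[0, 0, 0, 0, 0, 0, 0, 0, 0, 0, 0, 0], fingers=[0, 0, 0, 0, 0, 0, 0, 0, 0, 0, 0, 0])

```text
clock: 12.65
position: [639.1, 48.5, -10.7]
ee_rot: [1.0, -0.007, -0.002, 0.002]
contact_force: [0.8, 2.4, -0.2]
gripper_width: 85.7
```

```bash
python3 - <<'E'
from h import *
P=bottle("b6")
plan([639.5,P[1]+118-8,-11],-90.6)
b=cv2.imread("pics/b6_top.png");cv2.imwrite("pics/b6t.png",cv2.resize(b[130:260,260:400],None,fx=4,fy=4))
b=cv2.imread("pics/b6_scene.png");cv2.imwrite("pics/b6s.png",cv2.resize(b[70:290,180:400],None,fx=2.7,fy=2.7))
E
```

```text
cap px {'scene': (325.47662353515625, 173.13558959960938), 'top': (332.3626403808594, 180.10394287109375)} P [637.2 -69.8 155.1] err 0.84 bay x,y -10.2 -1.4
clk 12.75 pos [639.   48.7 -10.8] jawang -90.79 F [ 0.57  0.69 -0.86] tilt z [-0.005  -0.0042 -1.    ] w 85.5
trans [0.0006 0.0085 0.0002] yaw -0.19 len 0.008
```

View pics/b6t.png

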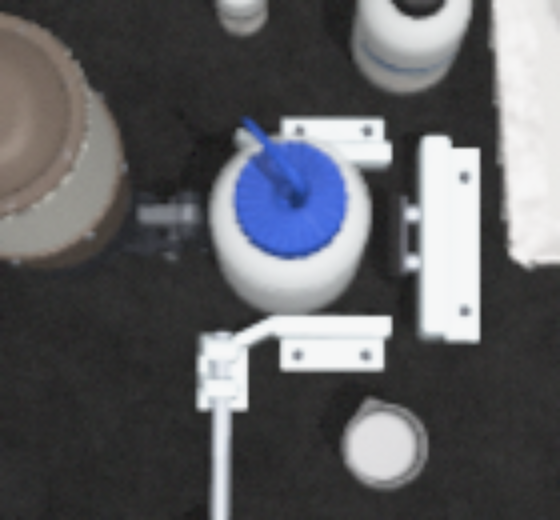

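View pics/b6s.png

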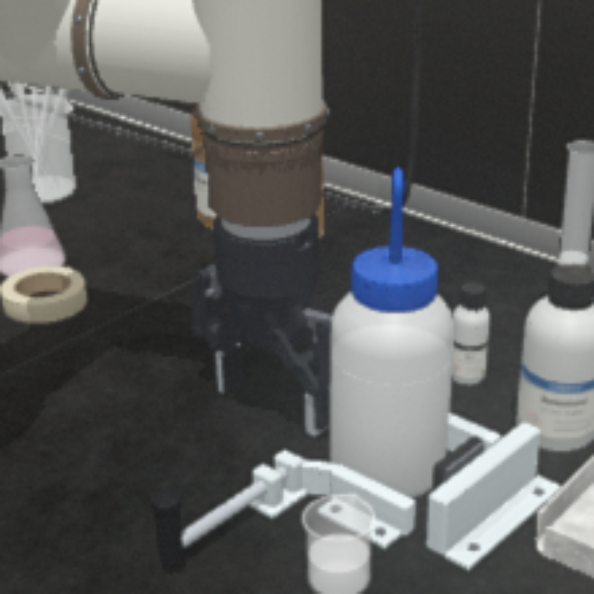

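Emit:
send_rows([
  [0, 0.002, 0],
  [0, 0.004, 0],
  [0, 0.006, 0],
  [0, 0.007, 0],
  [0, 0.008, 0],
  [0, 0.008, 0],
], yaw=[0, 0, 0, 0, 0, 0], fingers=[0, 0, 0, 0, 0, 0])

```text
clock: 13.35
position: [638.9, 40.4, -10.8]
ee_rot: [1.0, -0.007, -0.002, 0.002]
contact_force: [0.3, 1.4, 0.2]
gripper_width: 85.2
```

Emit:
send_rows([
  [0, 0.001, 0],
  [0, 0.002, 0],
  [0, 0.002, 0],
], yaw=[0, 0, 0], fingers=[0, 0, 0])

```text
clock: 13.65
position: [638.9, 38.3, -10.8]
ee_rot: [1.0, -0.007, -0.002, 0.002]
contact_force: [-0.2, 2.6, -0.1]
gripper_width: 85.3
```

Emit:
send_rows([
  [0, 0.001, 0],
  [0, 0.0015, 0],
  [0, 0.0015, 0],
], yaw=[0, 0, 0], fingers=[0, 0, 0])

```text
clock: 13.95
position: [638.8, 36.8, -10.8]
ee_rot: [1.0, -0.007, -0.003, 0.002]
contact_force: [0.0, 2.3, -0.3]
gripper_width: 85.6
```

Emit:
send_rows([
  [0, 0.001, 0],
  [0, 0.001, 0],
], yaw=[0, 0], fingers=[0, 0])

```text
clock: 14.15
position: [638.8, 35.6, -10.8]
ee_rot: [1.0, -0.007, -0.003, 0.002]
contact_force: [0.1, 2.3, 0.6]
gripper_width: 85.6
```

```bash
python3 - <<'E'
from h import *
P=bottle("b7")
plan([639.5,P[1]+118,-11],-90.6)
E
```

```text
cap px {'scene': (331.2679443359375, 174.74073791503906), 'top': (338.8185729980469, 180.1695556640625)} P [636.9 -82.9 156.2] err 1.2 bay x,y 2.9 -1.6
clk 14.25 pos [638.8  35.7 -10.8] jawang -90.81 F [ 1.38  2.8  -0.24] tilt z [-0.0052 -0.0044 -1.    ] w 85.3
trans [0.0007 0.0005 0.0002] yaw -0.21 len 0.001
```

Emit:
send_rows([
  [0, 0.001, 0],
  [0, 0.001, 0],
], yaw=[0, 0], fingers=[0, 0])

```text
clock: 14.45
position: [638.8, 34.6, -10.8]
ee_rot: [1.0, -0.007, -0.003, 0.002]
contact_force: [0.1, 1.9, 0.2]
gripper_width: 85.5
```

Emit:
send_rows([
  [0, 0.001, 0],
  [0, 0.001, 0],
], yaw=[0, 0], fingers=[0, 0])

```text
clock: 14.65
position: [638.8, 33.4, -10.8]
ee_rot: [1.0, -0.007, -0.003, 0.002]
contact_force: [-0.0, 2.2, 0.3]
gripper_width: 85.5
```

Emit:
send_rows([
  [0, 0.001, 0],
  [0, 0.001, 0],
], yaw=[0, 0], fingers=[0, 0])

```text
clock: 14.85
position: [638.8, 32.6, -10.7]
ee_rot: [1.0, -0.007, -0.002, 0.002]
contact_force: [0.1, 3.4, 0.3]
gripper_width: 85.6
```

Emit:
send_rows([
  [0, 0.001, 0],
  [0, 0.001, 0],
], yaw=[0, 0], fingers=[0, 0])

```text
clock: 15.05
position: [639.1, 32.1, -10.6]
ee_rot: [1.0, -0.007, -0.002, 0.002]
contact_force: [0.0, 4.9, 0.2]
gripper_width: 85.5
```

Emit:
send_rows([
  [0, 0.001, 0],
  [0, 0.001, 0],
], yaw=[0, 0], fingers=[0, 0])

```text
clock: 15.25
position: [639.3, 31.9, -10.4]
ee_rot: [1.0, -0.007, -0.002, 0.001]
contact_force: [-1.0, 6.0, 0.3]
gripper_width: 85.2
```

```bash
python3 - <<'E'
from h import *
P=bottle("b8")
plan([639.5,P[1]+118,-11],-90.6)
b=cv2.imread("pics/b8_scene.png");cv2.imwrite("pics/b8s.png",cv2.resize(b[70:290,180:400],None,fx=2.7,fy=2.7))
E
```

```text
cap px {'scene': (333.1143798828125, 175.48451232910156), 'top': (340.782958984375, 180.17343139648438)} P [637.  -86.8 156. ] err 1.36 bay x,y 6.9 -1.5
clk 15.35 pos [639.3  31.9 -10.5] jawang -90.8 F [0.09 5.44 0.1 ] tilt z [-0.0033 -0.0029 -1.    ] w 85.5
trans [0.0002 0.0007 0.0005] yaw -0.2 len 0.001
```

View pics/b8s.png

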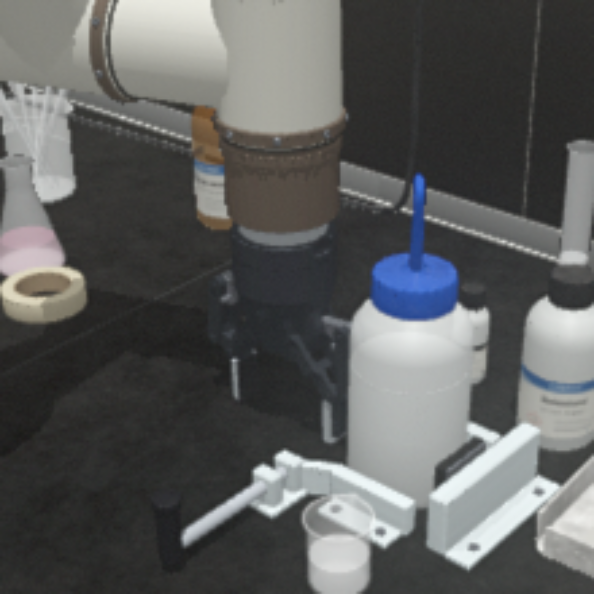

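```bash
python3 - <<'E'
from h import *
def axis(P): 
    p=proj("scene",[[*P,30],[*P,120]]);return np.degrees(np.arctan((p[1,0]-p[0,0])/(p[1,1]-p[0,1])))
for f,c,r,P in(("b4",298,range(190,225,3),(638,1)),("b5",310,range(190,225,3),(639,-31)),("b6",327,range(196,232,3),(637,-70)),("b7",333,range(196,232,3),(637,-80)),("b8",335,range(196,232,3),(637,-82))):
    b=cv2.imread(f"pics/{f}_scene.png")
    e=[edges("scene",b,q,c) for q in r]; kl=np.polyfit(r,[x[0] for x in e],1)[0];kr=np.polyfit(r,[x[1] for x in e],1)[0]
    print(f,np.degrees(np.arctan([kl,kr,(kl+kr)/2])).round(2),"expected upright",axis(P).round(2))
b=cv2.imread("pics/b8_scene.png");c=cv2.resize(b[160:260,240:365],(750,600),interpolation=cv2.INTER_CUBIC);cv2.imwrite("pics/b8z.png",cv2.convertScaleAbs(c,alpha=2.5))
E
```

```text
b4 [3.54 0.04 1.79] expected upright 1.08
b5 [ 0.96 20.67 11.15] expected upright 0.13
b6 [-0.45 -7.12 -3.8 ] expected upright -1.03
b7 [-1.11 -5.24 -3.18] expected upright -1.35
b8 [-1.09 -4.21 -2.65] expected upright -1.41
```

View pics/b8z.png

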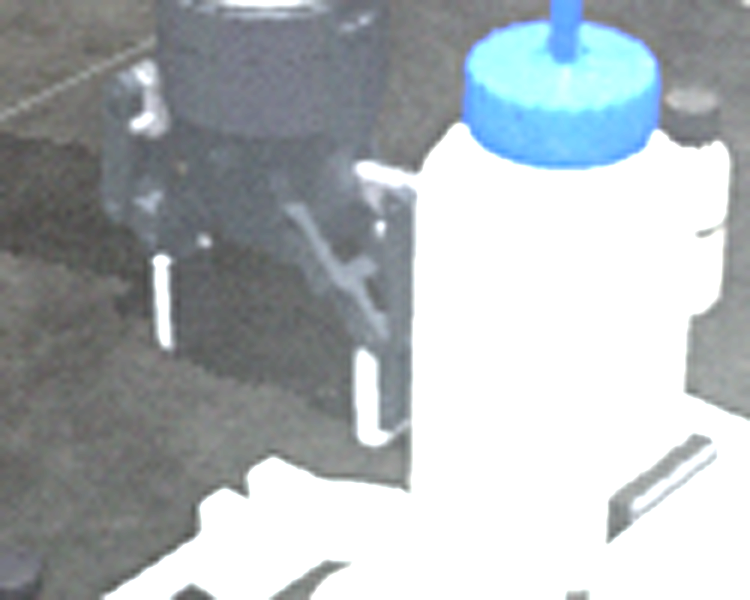

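Emit:
send_rows([
  [0, 0.001, 0],
  [0, 0.0015, 0],
], yaw=[0, 0], fingers=[0, 0])

```text
clock: 15.55
position: [639.7, 31.5, -10.3]
ee_rot: [1.0, -0.007, -0.001, 0.001]
contact_force: [-0.4, 7.4, 0.3]
gripper_width: 85.4
```

Emit:
send_rows([
  [0, 0.001, 0],
  [0, 0.0015, 0],
], yaw=[0, 0], fingers=[0, 0])

```text
clock: 15.75
position: [640.0, 31.3, -10.1]
ee_rot: [1.0, -0.007, -0.0, 0.0]
contact_force: [-0.1, 8.4, 0.7]
gripper_width: 85.6
```

```bash
python3 - <<'E'
from h import *
P=bottle("b9")
plan([639.5,P[1]+118,-11],-90.6)
b=cv2.imread("pics/b9_scene.png");r=range(196,232,3)
kl=np.polyfit(r,[edges("scene",b,q,335)[0] for q in r],1)[0];print(np.degrees(np.arctan(kl)))
E
```

```text
cap px {'scene': (333.1829528808594, 175.8826446533203), 'top': (341.2948303222656, 179.68365478515625)} P [637.6 -87.4 155.2] err 0.01 bay x,y 7.4 -0.8
clk 15.85 pos [640.   31.3 -10.1] jawang -90.76 F [-0.1   7.26  0.95] tilt z [-1.e-03 -6.e-04 -1.e+00] w 85.1
trans [-0.0005  0.0006  0.0009] yaw -0.16 len 0.001
-1.3516240782681
```

Emit:
send_rows([
  [0, 0.0015, 0],
  [0, 0.0025, 0],
], yaw=[0, 0], fingers=[0, 0])

```text
clock: 16.05
position: [640.6, 30.5, -9.8]
ee_rot: [1.0, -0.006, 0.0, -0.001]
contact_force: [-1.2, 10.3, 1.4]
gripper_width: 85.7
```

Emit:
send_rows([
  [0, 0.001, 0],
  [0, 0.0015, 0],
], yaw=[0, 0], fingers=[0, 0])

```text
clock: 16.25
position: [641.1, 30.8, -9.5]
ee_rot: [1.0, -0.006, 0.001, -0.001]
contact_force: [-0.1, 10.0, 0.7]
gripper_width: 85.2
```

Emit:
send_rows([
  [-0.0003, 0.0015, 0],
  [-0.0005, 0.0025, 0],
], yaw=[0, 0], fingers=[0, 0])

```text
clock: 16.45
position: [641.2, 30.4, -9.2]
ee_rot: [1.0, -0.006, 0.002, -0.002]
contact_force: [-1.6, 12.7, 0.9]
gripper_width: 85.3
```

Emit:
send_rows([
  [-0.0005, 0.002, 0],
  [-0.0005, 0.002, 0],
], yaw=[0, 0], fingers=[0, 0])

```text
clock: 16.65
position: [641.4, 30.6, -8.8]
ee_rot: [1.0, -0.006, 0.003, -0.003]
contact_force: [-0.5, 10.6, 1.1]
gripper_width: 85.5
```

Emit:
send_rows([
  [-0.0005, 0.002, 0],
  [-0.0005, 0.0025, 0],
  [-0.0005, 0.003, 0],
  [-0.0005, 0.003, 0],
  [-0.0005, 0.003, 0],
  [-0.0005, 0.003, 0],
], yaw=[0, 0, 0, 0, 0, 0], fingers=[0, 0, 0, 0, 0, 0])

```text
clock: 17.25
position: [641.6, 30.4, -8.5]
ee_rot: [1.0, -0.005, 0.005, -0.005]
contact_force: [-1.0, 13.3, 1.3]
gripper_width: 85.4
```

```bash
python3 - <<'E'
from h import *
P=bottle("c1")
plan([639.5,P[1]+118,-11],-90.6)
b=cv2.imread("pics/c1_scene.png");r=range(196,232,3)
kl=np.polyfit(r,[edges("scene",b,q,335)[0] for q in r],1)[0];print(np.degrees(np.arctan(kl)))
E
```

```text
cap px {'scene': (334.89794921875, 175.60748291015625), 'top': (342.53033447265625, 179.57525634765625)} P [638.  -90.2 156.5] err 1.07 bay x,y 10.2 -0.4
clk 17.35 pos [641.6  30.3  -8.5] jawang -90.61 F [-0.04 12.26  1.19] tilt z [ 0.0091  0.0092 -0.9999] w 85.7
trans [-0.0021  0.0026  0.0024] yaw -0.01 len 0.004
-1.8541904578073853
```

Emit:
send_rows([
  [0, 0.0028, 0],
  [0, 0.0028, 0],
  [0, 0.001, 0],
  [0, -0.001, 0],
  [0, -0.003, 0],
  [0, -0.005, 0],
  [0, -0.008, 0],
  [0, -0.012, 0],
  [0, -0.02, 0],
  [0, -0.03, 0],
], yaw=[0, 0, 0, 0, 0, 0, 0, 0, 0, 0], fingers=[0, 0, 0, 0, 0, 0, 0, 0, 0, 0])

```text
clock: 18.35
position: [641.9, 60.6, -8.2]
ee_rot: [1.0, -0.006, 0.005, -0.005]
contact_force: [0.5, 0.2, -0.6]
gripper_width: 85.5
```

```bash
python3 - <<'E'
from h import *
P=bottle("c2")
plan([520,60,200],-90.6)
b=cv2.imread("pics/c2_scene.png");r=range(196,232,3)
kl=np.polyfit(r,[edges("scene",b,q,335)[0] for q in r],1)[0];print(np.degrees(np.arctan(kl)))
t=cv2.imread("pics/c2_top.png")
cv2.imwrite("pics/c2s.png",cv2.resize(b[110:290,220:400],None,fx=3.3,fy=3.3));cv2.imwrite("pics/c2t.png",cv2.resize(t[120:280,250:400],None,fx=3.7,fy=3.7))
E
```

```text
cap px {'scene': (332.6033935546875, 175.10020446777344), 'top': (340.0833740234375, 179.6427459716797)} P [637.9 -85.3 155.9] err 0.9 bay x,y 5.3 -0.5
clk 18.45 pos [642.2  61.8  -8.1] jawang -90.51 F [ 0.16 -0.62 -0.2 ] tilt z [ 0.0097  0.0094 -0.9999] w 85.5
trans [-0.1201  0.001  -0.2093] yaw 0.09 len 0.241
-0.6099740948944408
```

View pics/c2s.png

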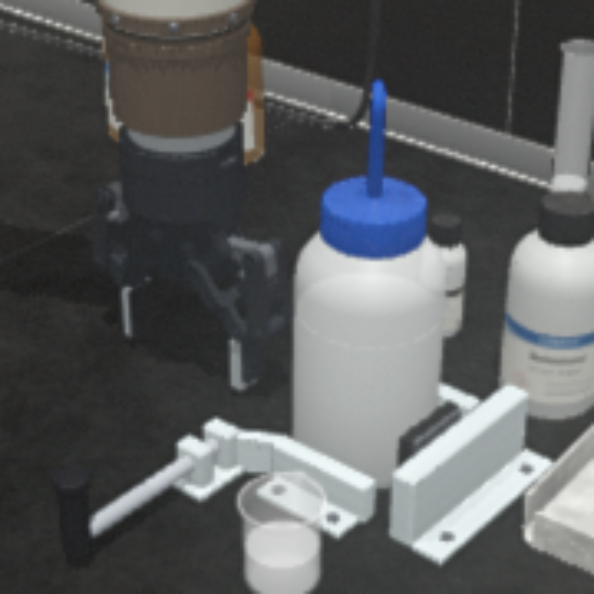

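View pics/c2t.png

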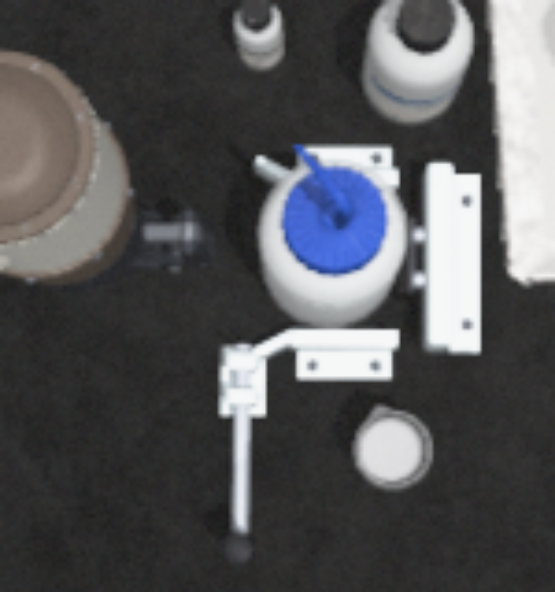

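```bash
python3 - <<'E'
from h import *
t=cv2.imread("pics/c2_top.png")
print(onz("top",(314.3,268.3),61),onz("top",(314,268.5),61), proj("top",[[455.5,-27,61],[455.5,-27,10]]),proj("scene",[[455.5,-27,61],[455.5,-27,10]]))
s=cv2.imread("pics/c2_scene.png");g=cv2.cvtColor(s,6)
# knob in scene: dark columns
print(g[245:285:4,232:254])
plan([420,-27,110],-90.6)
E
```

```text
[457.92681534 -28.74228197  61.        ] [457.49419609 -28.08713099  61.        ] [[313.50059772 269.42347608]
 [314.71592488 268.28634571]] [[238.90001448 253.2422783 ]
 [241.25703789 276.55526388]]
[[ 43  44  45  43  44  41  45  43  43  46  45  47  48  46  48  45  48  49
   49  50  47  49]
 [ 41  43  45  45  42  43  44  47  52  47  48  42  45  45  47  45  44  45
   43  44  42  45]
 [ 40  41  40  43  44  44  48  44  48  45  48  46  46  47  47  41  44  47
   46  46  48  51]
 [ 41  42  43  41  34  36  46  56  52  55  56  47  40  36  33  41  46  48
   50  50  48  48]
 [ 43  43  42  44  40  36  34  32  34  31  31  34  34  33  38  44  43  42
   44  43  42  49]
 [ 46  44  44  47  45  45  35  31  34  37  34  35  35  34  32  42  69 144
  199 205 205 201]
 [ 48  48  50  46  48  47  32  34  35  36  37  38  36  31  49 134 193 185
  169 150 125  91]
 [ 44  43  44  43  46  47  40  35  36  35  35  37  34  34  36  35  39  33
   31  32  33  28]
 [ 47  47  48  45  44  46  45  39  32  36  33  34  35  35  37  30  33  38
   46  47  46  45]
 [ 43  46  43  42  42  45  48  45  42  36  34  33  35  34  35  45  44  47
   47  51  48  49]]
clk 18.45 pos [642.2  61.8  -8.1] jawang -90.51 F [ 0.16 -0.62 -0.2 ] tilt z [ 0.0097  0.0094 -0.9999] w 85.5
trans [-0.2202  0.0897 -0.1211] yaw 0.09 len 0.267
```

Emit:
send_rows([
  [0, -0.01, -0.04],
  [0, -0.01, -0.08],
  [0, -0.01, -0.12],
  [-0.04, 0.01, -0.12],
  [-0.085, 0.03, -0.12],
  [-0.13, 0.05, -0.12],
  [-0.17, 0.07, -0.12],
  [-0.2, 0.085, -0.12],
  [-0.218, 0.09, -0.12],
  [-0.218, 0.09, -0.12],
  [-0.218, 0.09, -0.12],
], yaw=[0, 0, 0, 0, 0, 0, 0, 0, 0, 0, 0], fingers=[0, 0, 0, 255, 255, 255, 255, 255, 255, 255, 255])

```text
clock: 19.55
position: [423.0, -27.1, 109.5]
ee_rot: [1.0, -0.004, 0.006, -0.005]
contact_force: [1.4, 0.3, 0.1]
gripper_width: -0.1
```

```bash
python3 - <<'E'
from h import *
P=bottle("d1")
plan([422,-27,24],-90.6)
t=cv2.imread("pics/d1_top.png");b=cv2.imread("pics/d1_scene.png")
cv2.imwrite("pics/d1s.png",cv2.resize(b[130:300,200:400],None,fx=3.5,fy=3.5));cv2.imwrite("pics/d1t.png",cv2.resize(t[150:310,230:400],None,fx=3.5,fy=3.5))
E
```

```text
cap px {'scene': (332.5829162597656, 175.0877685546875), 'top': (339.9692077636719, 179.4713897705078)} P [638.3 -85.  155.7] err 0.82 bay x,y 5.0 -0.2
clk 19.65 pos [423.6 -26.9 109.2] jawang -90.48 F [-0.2   0.87  0.52] tilt z [ 0.0111  0.0096 -0.9999] w 0.6
trans [-0.0025  0.001   0.0852] yaw 0.12 len 0.085
```

View pics/d1s.png

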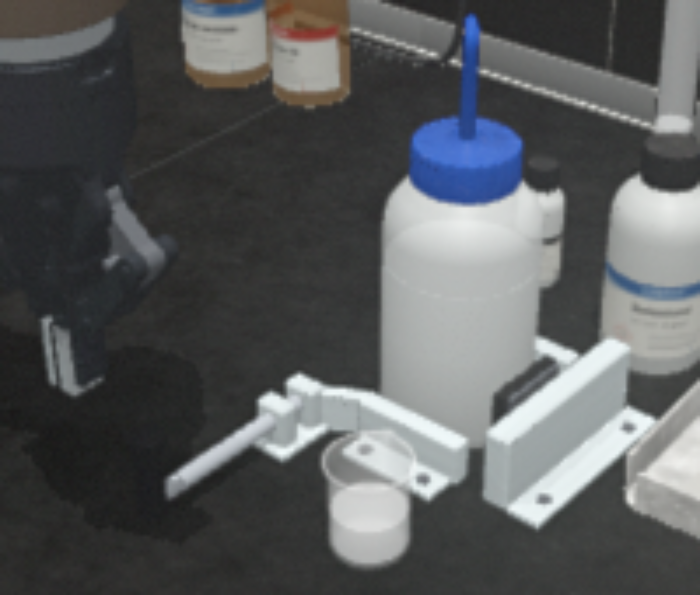

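View pics/d1t.png

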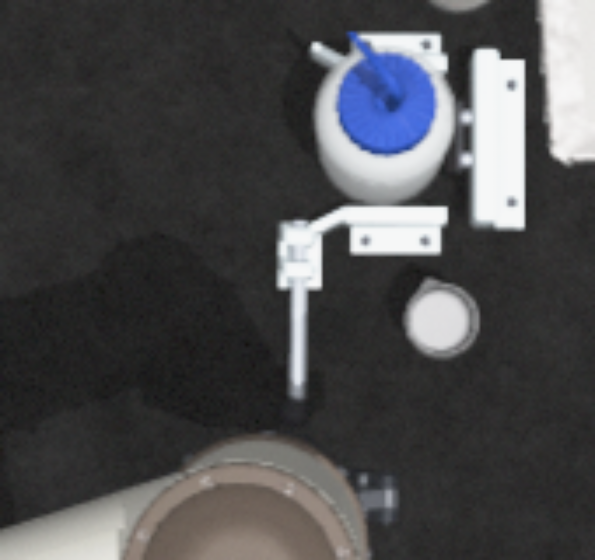

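Emit:
send_rows([
  [-0.003, 0.001, 0.03],
  [-0.003, 0.001, 0.06],
  [-0.003, 0.001, 0.08],
  [-0.003, 0.001, 0.085],
  [-0.003, 0.001, 0.085],
], yaw=[0, 0, 0, 0, 0], fingers=[255, 255, 255, 255, 255])

```text
clock: 20.15
position: [421.9, -26.8, 23.5]
ee_rot: [1.0, -0.004, 0.005, -0.004]
contact_force: [-0.6, 0.2, -0.4]
gripper_width: -0.2
```

```bash
python3 - <<'E'
from h import *
plan([450,-27,24],-90.6)
b=get_image("scene");cv2.imwrite("pics/d2s.png",cv2.resize(b[150:300,180:350],None,fx=4,fy=4))
E
```

```text
clk 20.15 pos [421.9 -26.8  23.5] jawang -90.45 F [-0.59  0.15 -0.39] tilt z [ 0.0094  0.0088 -0.9999] w -0.2
trans [ 0.0281 -0.0001 -0.0002] yaw 0.15 len 0.028
```

View pics/d2s.png

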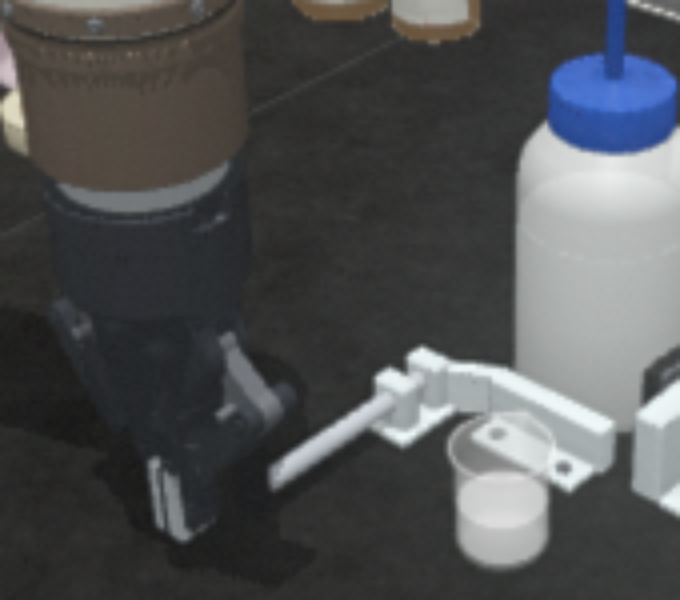

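Emit:
send_rows([
  [0.005, 0, 0],
  [0.01, 0, 0],
  [0.015, 0, 0],
  [0.02, 0, 0],
  [0.025, 0, 0],
  [0.03, 0, 0],
  [0.035, 0, 0],
  [0.04, 0, 0],
], yaw=[0, 0, 0, 0, 0, 0, 0, 0], fingers=[255, 255, 255, 255, 255, 255, 255, 255])

```text
clock: 21.0
position: [462.6, -27.2, 24.7]
ee_rot: [1.0, -0.004, 0.005, -0.005]
contact_force: [-2.7, -0.5, 0.8]
gripper_width: 0.5
```

```bash
python3 - <<'E'
from h import *
plan([500,-27,24],-90.6)
b=get_image("scene");cv2.imwrite("pics/d3s.png",cv2.resize(b[150:300,180:350],None,fx=4,fy=4))
E
```

```text
clk 21.0 pos [462.6 -27.2  24.7] jawang -90.45 F [-2.72 -0.48  0.79] tilt z [ 0.0107  0.0092 -0.9999] w 0.5
trans [ 0.0374 -0.0005  0.0011] yaw 0.15 len 0.037
```

View pics/d3s.png

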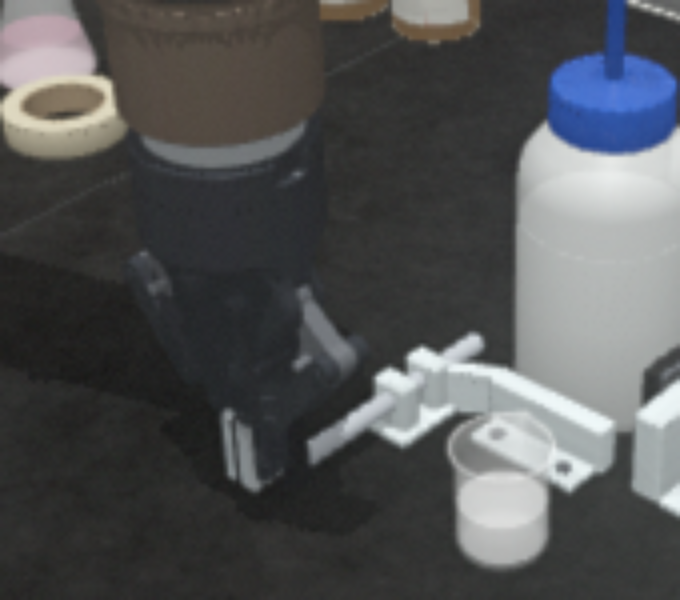

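Emit:
send_rows([
  [0.005, 0, 0],
  [0.01, 0, 0],
  [0.015, 0, 0],
  [0.02, 0, 0],
  [0.024, 0, 0],
  [0.028, 0, 0],
  [0.032, 0, 0],
  [0.035, 0, 0],
  [0.038, 0, 0],
], yaw=[0, 0, 0, 0, 0, 0, 0, 0, 0], fingers=[255, 255, 255, 255, 255, 255, 255, 255, 255])

```text
clock: 21.95
position: [501.8, -27.4, 25.1]
ee_rot: [1.0, -0.004, 0.006, -0.005]
contact_force: [-2.2, -0.7, -1.2]
gripper_width: 0.2
```

Emit:
send_rows([
  [0.002, 0, 0],
  [0.004, 0, 0],
  [0.006, 0, 0],
], yaw=[0, 0, 0], fingers=[255, 255, 255])

```text
clock: 22.25
position: [503.3, -27.8, 24.7]
ee_rot: [1.0, -0.005, 0.001, -0.004]
contact_force: [-13.6, 5.2, 9.0]
gripper_width: 0.4
```

```bash
python3 - <<'E'
from h import *
P=bottle("d4");plan([507,-27,24],-90.6)
b=cv2.imread("pics/d4_scene.png");cv2.imwrite("pics/d4s.png",cv2.resize(b[150:300,180:350],None,fx=4,fy=4))
b=cv2.imread("pics/d4_top.png");cv2.imwrite("pics/d4t.png",cv2.resize(b[150:290,260:400],None,fx=4,fy=4))
E
```

```text
cap px {'scene': (332.6519470214844, 175.25868225097656), 'top': (340.09625244140625, 179.6572723388672)} P [638.  -85.3 155.6] err 0.96 bay x,y 5.3 -0.5
clk 22.35 pos [503.2 -27.8  24.7] jawang -90.51 F [-10.94   3.25   6.72] tilt z [ 0.0022  0.0083 -1.    ] w 0.1
trans [ 0.0038 -0.0008  0.0007] yaw 0.09 len 0.004
```

View pics/d4s.png

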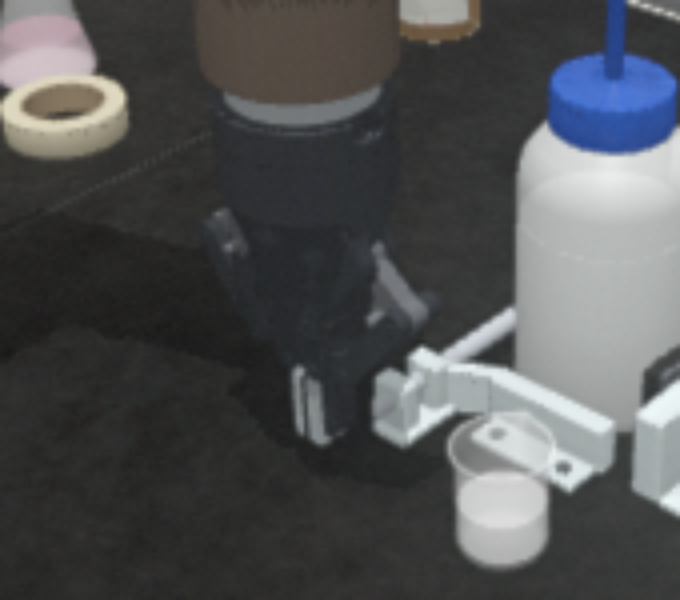

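View pics/d4t.png

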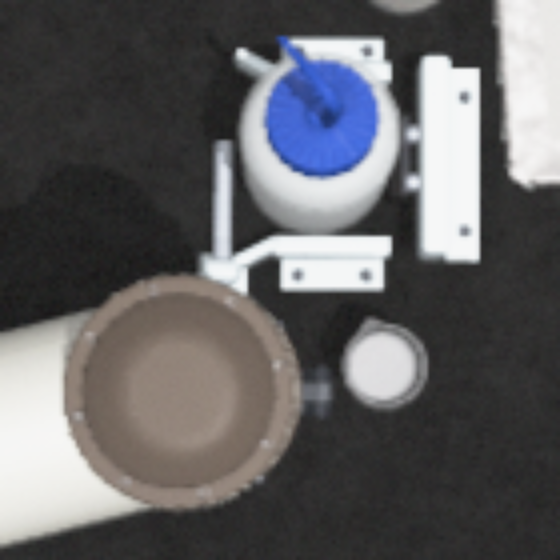

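```bash
python3 - <<'E'
from h import *
b=cv2.imread("pics/d4_top.png").astype(int).sum(2)//3
print(b[182:192,311:320]); 
for r in(184.5,185,185.5,186): print(r,onz("top",(315.3,r),18).round(1))
E
```

```text
[[ 35  30  32  34  28  33  30  33  77]
 [ 31  35  36  36  32  33  32  33  77]
 [ 42  36  36  30  28  33  31  32  64]
 [ 42  35  57 109 147 147 113  54  59]
 [ 41  42  80 134 163 162 125  61  56]
 [ 46  37  84 137 163 162 123  60  50]
 [ 47  39  87 168 196 160 124  61  34]
 [ 47  43  87 177 204 161 126  61  30]
 [ 49  45  90 177 204 162 123  58  36]
 [ 46  43  90 177 226 208 122  58  33]]
184.5 [650.  -28.3  18. ]
185 [648.8 -28.3  18. ]
185.5 [647.6 -28.3  18. ]
186 [646.4 -28.3  18. ]
```

Emit:
send_rows([
  [-0.005, 0, 0],
  [-0.015, 0, 0],
  [-0.03, 0, 0],
  [-0.03, 0, -0.04],
  [-0.03, 0, -0.09],
  [-0.03, 0, -0.12],
  [-0.06, 0, -0.13],
  [-0.1, 0, -0.13],
  [-0.1, 0, -0.13],
], yaw=[0, 0, 0, 0, 0, 0, 0, 0, 0], fingers=[255, 255, 255, 255, 255, 255, 255, 255, 255])

```text
clock: 23.25
position: [398.7, -28.4, 154.7]
ee_rot: [1.0, -0.005, 0.001, -0.005]
contact_force: [0.4, 0.4, -0.4]
gripper_width: 0.0
```

```bash
python3 - <<'E'
from h import *
P=bottle("e1");plan([507,-27,24],-90.6)
b=cv2.imread("pics/e1_scene.png");cv2.imwrite("pics/e1s.png",cv2.resize(b[110:300,200:400],None,fx=3.2,fy=3.2))
r=range(196,232,3)
kl=np.polyfit(r,[edges("scene",b,q,335)[0] for q in r],1)[0];print(np.degrees(np.arctan(kl)))
b=cv2.imread("pics/e1_top.png");cv2.imwrite("pics/e1t.png",cv2.resize(b[110:280,250:400],None,fx=3.5,fy=3.5))
g=b.astype(int).sum(2)//3;print(g[182:190,311:320]);print(g[228:250,308:320])
E
```

```text
cap px {'scene': (332.5829162597656, 175.0877685546875), 'top': (340.2264709472656, 179.85557556152344)} P [637.4 -85.6 156.2] err 0.92 bay x,y 5.6 -1.0
clk 23.35 pos [403.3 -27.8 155.4] jawang -90.45 F [0.94 0.74 0.26] tilt z [ 0.006   0.0091 -0.9999] w -0.2
trans [ 0.1029 -0.0004  0.132 ] yaw 0.15 len 0.167
-5.711851787747343
[[ 35  31  35  36  35  37  32  32  74]
 [ 37  38  36  36  37  33  30  33  76]
 [ 42  36  36  31  27  37  34  30  63]
 [ 43  38  54 109 148 143 111  52  56]
 [ 45  42  76 134 163 162 126  59  55]
 [ 43  40  82 137 165 161 123  60  45]
 [ 47  36  83 167 193 160 124  62  31]
 [ 47  41  86 175 204 161 125  54  37]]
[[ 44 155 223 238 245 246 246 246 246 246 245 239]
 [ 37 122 196 211 199 207 224 228 222 217 201 232]
 [ 29 113 184 208 191 187 225 235 215 224 242 245]
 [ 33 117 187 210 203 177 219 237 212 232 246 246]
 [ 33  65 104 117 113 130 177 215 209 178 163 166]
 [ 25  29  30  33  45 112 159 193 210 147  44  39]
 [ 30  31  28  35  46  72  89 116 144 124  44  42]
 [ 34  37  32  43  52  57  58  59  72  71  43  46]
 [ 39  36  41  48  54  61  64  62  57  53  43  45]
 [ 39  34  44  53  65  68  70  70  65  62  56  42]
 [ 37  43  46  59  65  69  79  74  71  68  57  45]
 [ 39  38  43  56  65  70  78  81  80  74  56  39]
 [ 41  41  45  57  60  66  76  81  86  78  47  38]
 [ 46  47  45  49  56  66  73  85  82  54  43  41]
 [ 47  41  46  45  42  51  56  55  52  47  42  43]
 [ 46  44  39  44  43  46  49  44  42  44  42  43]
 [ 45  45  40  40  37  38  43  40  46  41  43  42]
 [ 48  42  43  40  42  41  39  39  37  42  41  39]
 [ 40  47  44  43  38  41  43  41  42  40  38  35]
 [ 43  45  42  41  38  40  41  43  41  41  41  35]
 [ 38  35  40  44  40  43  45  39  40  43  38  40]
 [ 37  41  40  41  47  45  39  41  41  42  37  42]]
```

View pics/e1s.png

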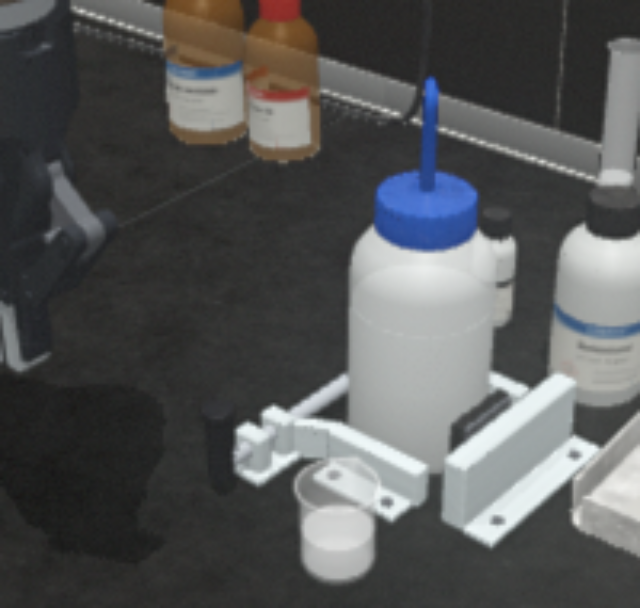

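View pics/e1t.png

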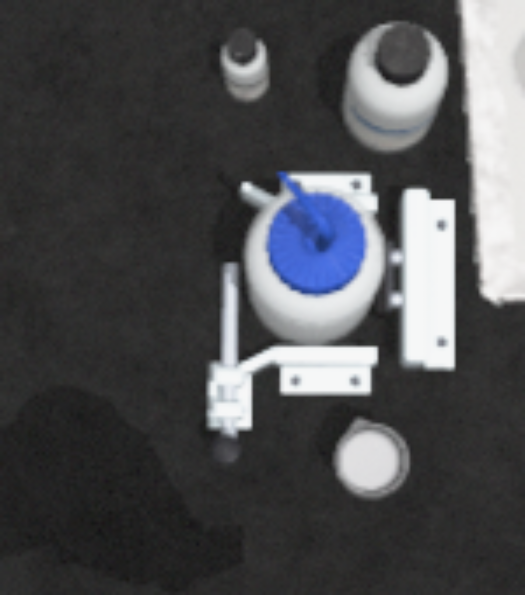

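```bash
python3 - <<'E'
from h import *
a=cv2.imread("pics/top0.png");b=cv2.imread("pics/e1_top.png")
# knob top patch matching, subpixel
f=8
A=cv2.resize(a[264:274,307:321],None,fx=f,fy=f,interpolation=cv2.INTER_CUBIC);B=cv2.resize(b[225:255,302:326],None,fx=f,fy=f,interpolation=cv2.INTER_CUBIC)
r=cv2.matchTemplate(B,A,cv2.TM_CCOEFF_NORMED);_,v,_,l=cv2.minMaxLoc(r);u,w=302+l[0]/f,225+l[1]/f;du,dv=u-307,w-264
print(v,du,dv); c=np.array([314.2,268.7])
for z in(61,):print(onz("top",c,z),onz("top",c+[du,dv],z),onz("top",c+[du,dv],z)-onz("top",c,z))
# scene knob
A=cv2.resize(cv2.imread("pics/scene0.png")[250:270,233:250],None,fx=f,fy=f,interpolation=2)
e=cv2.imread("pics/e1_scene.png");B=cv2.resize(e[225:265,250:290],None,fx=f,fy=f,interpolation=2)
r=cv2.matchTemplate(B,A,cv2.TM_CCOEFF_NORMED);_,v,_,l=cv2.minMaxLoc(r);print(v,250+l[0]/f-233,225+l[1]/f-250)
p=proj("scene",[[456,-27.5,61],[522,-28,61],[526,-28.2,61]]);print(p[1]-p[0],p[2]-p[0])
E
```

```text
0.9296115040779114 0.5 -29.25
[457.06324018 -28.52566281  61.        ] [520.70198028 -29.47173061  61.        ] [63.63874011 -0.9460678   0.        ]
0.9380736351013184 26.25 -22.75
[ 27.28732557 -17.18801635] [ 28.91751631 -18.13760742]
```

Emit:
send_rows([
  [0.03, 0, 0],
  [0.07, 0, 0.03],
  [0.082, 0, 0.07],
  [0.082, 0, 0.11],
  [0.082, 0, 0.122],
  [0.082, 0, 0.122],
], yaw=[0, 0, 0, 0, 0, 0], fingers=[255, 255, 255, 255, 255, 255])

```text
clock: 23.95
position: [486.0, -27.6, 31.3]
ee_rot: [1.0, -0.004, 0.001, -0.004]
contact_force: [0.1, 0.5, 0.5]
gripper_width: 0.0
```

Emit:
send_rows([
  [0.005, 0, 0],
  [0.01, 0, 0],
  [0.013, 0, 0],
  [0.015, 0, 0],
], yaw=[0, 0, 0, 0], fingers=[255, 255, 255, 255])

```text
clock: 24.35
position: [502.2, -27.5, 32.3]
ee_rot: [1.0, -0.004, 0.002, -0.004]
contact_force: [0.1, -1.3, 0.1]
gripper_width: -0.0
```

Emit:
send_rows([
  [0.002, 0, 0],
  [0.004, 0, 0],
  [0.006, 0, 0],
  [0.008, 0, 0],
], yaw=[0, 0, 0, 0], fingers=[255, 255, 255, 255])

```text
clock: 24.75
position: [503.1, -28.3, 31.4]
ee_rot: [1.0, -0.005, -0.005, -0.003]
contact_force: [-15.8, 5.3, 9.0]
gripper_width: -0.1
```

```bash
python3 - <<'E'
from h import *
P=bottle("f0");plan([507,-27,24],-90.6)
b=cv2.imread("pics/f0_top.png")
g=b.astype(int).sum(2)//3;print(g[182:190,311:320])
E
```

```text
cap px {'scene': (332.6065368652344, 175.06707763671875), 'top': (340.1816101074219, 179.74095153808594)} P [637.7 -85.5 156.2] err 0.89 bay x,y 5.5 -0.8
clk 24.85 pos [503.  -28.4  31.4] jawang -90.57 F [-13.61   4.35   7.61] tilt z [-0.0106  0.0068 -0.9999] w -0.0
trans [ 0.0041 -0.0013  0.0073] yaw 0.03 len 0.009
[[ 35  35  31  35  35  32  30  32  73]
 [ 38  34  32  32  34  35  31  32  79]
 [ 41  31  35  29  37  34  38  37  64]
 [ 40  33  54 111 146 148 111  56  58]
 [ 45  40  76 133 165 162 123  62  55]
 [ 45  40  85 139 163 162 123  61  46]
 [ 47  42  84 167 196 161 123  59  35]
 [ 44  43  87 177 203 161 123  58  34]]
```

Emit:
send_rows([
  [-0.005, 0, 0],
  [-0.015, 0, 0],
  [-0.03, 0, 0],
  [-0.035, 0, -0.04],
  [-0.04, 0, -0.09],
  [-0.05, 0, -0.13],
  [-0.08, 0, -0.15],
  [-0.1, 0, -0.15],
  [-0.1, 0, -0.15],
  [-0.1, 0, -0.15],
], yaw=[0, 0, 0, 0, 0, 0, 0, 0, 0, 0], fingers=[255, 255, 255, 255, 255, 255, 255, 255, 255, 255])

```text
clock: 25.85
position: [404.8, -28.3, 183.0]
ee_rot: [1.0, -0.005, -0.004, -0.004]
contact_force: [0.9, 0.3, 0.3]
gripper_width: -0.2
```

```bash
python3 - <<'E'
from h import *
P=bottle("g0");plan([400,-27,180],-90.6)
a=cv2.imread("pics/top0.png");b=cv2.imread("pics/g0_top.png")
g=b.astype(int).sum(2)//3;print(g[183:188,311:320])
# bystanders: patch shifts
for n,(x0,y0,x1,y1) in {"white":(345,112,380,155),"dropper":(311,117,330,140),"beaker":(343,228,370,254)}.items():
    s=10;r=cv2.matchTemplate(b[y0-s:y1+s,x0-s:x1+s],a[y0:y1,x0:x1],cv2.TM_CCOEFF_NORMED);_,v,_,l=cv2.minMaxLoc(r);print(n,round(v,3),l[0]-s,l[1]-s)
# body base in top: lowest white edge of bottle
e=cv2.imread("pics/g0_scene.png")
for z in(0,145):
    t=np.linspace(0,2*np.pi,80)
    for n,im in(("top",b),("scene",e)):
        for u,v in proj(n,np.stack([638.3+42.5*np.cos(t),-81+42.5*np.sin(t),0*t+z],1)): im[int(round(v)),int(round(u))]=(0,0,255)
o=np.hstack([cv2.resize(b[120:260,270:390],(400,467),interpolation=0),cv2.resize(e[130:270,270:390],(400,467),interpolation=0)]);cv2.imwrite("pics/g0.png",o)
E
```

```text
cap px {'scene': (332.621826171875, 175.08480834960938), 'top': (340.21343994140625, 179.8411102294922)} P [637.5 -85.6 156.2] err 1.0 bay x,y 5.6 -1.0
clk 25.95 pos [405.3 -28.3 182.4] jawang -90.56 F [ 0.47  0.43 -0.25] tilt z [-0.0099  0.0067 -0.9999] w 0.4
trans [-0.0053 -0.0012  0.0024] yaw 0.04 len 0.006
[[ 35  36  30  32  35  31  34  31  77]
 [ 42  33  33  32  33  36  33  33  65]
 [ 41  33  55 110 146 145 110  54  57]
 [ 44  44  79 134 164 161 124  61  53]
 [ 44  38  86 138 164 160 125  59  44]]
white 0.999 0 0
dropper 0.99 0 0
beaker 0.999 0 0
```

View pics/g0.png

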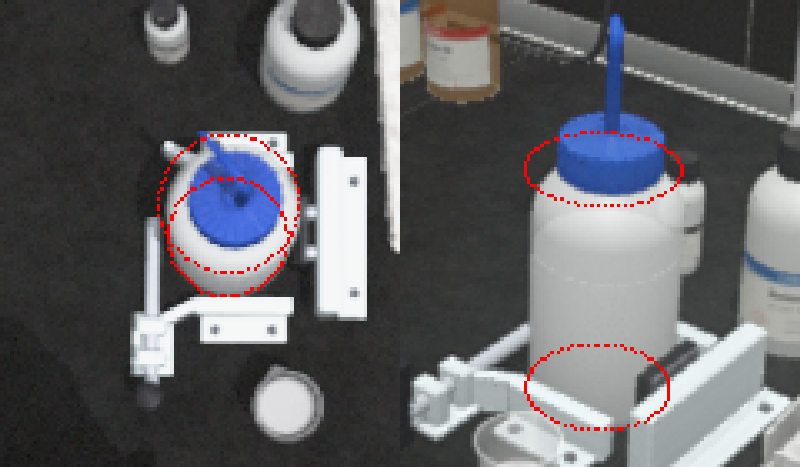

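```bash
python3 -c "
from bench import *
print(job_done())"
```

```text
the job is handed in; nothing more can be done
None
```

The wash bottle is standing in the bay with the bolt fully across behind it. I handed the job in at about 26 s of the 72 s allowed.

**What I did:**
- **Pushing:** I slid the bottle diagonally onto the bay's middle line, then straight in between the rails. I used the back of one open finger, kept as close to the worktop as it would go.
- **Pressing:** I built the force up to about 12–13 N at the wrist. Less 2–3 N of sliding friction, that is roughly 10 N on the pad. I held that for over half a second and then backed off.
- **Bolt:** I pushed the knob with closed fingers until it stopped hard, did it a second time to be sure, and drew the arm clear.

**Last checks:**
- **Bolt:** Both pushes stopped at the same place, with the tool at 503 mm and 14–16 N on it. The rod tip is at bay y of about +10 mm, where full travel should put it.
- **Bottle:** By its cap it is at bay x of about +5 mm and y of about -1 mm, give or take a few mm. It looks upright.
- **Other things:** The white bottle, the dropper bottle and the beaker show no shift in the top view, and the arm touches nothing.

**What disagreed or was less than ideal:**
- **Knob travel by picture:** Matching pictures of the knob gave only about 64 mm of travel. I judged that method coarse and trusted the hard stop and the rod tip.
- **Lean and contact height:** The bottle leaned about 1–3° while it was pushed, and stood up again when I let go. The gripper's upper knuckle seems to have touched it as well as the finger, so the contact was not purely low.
- **Pad force:** The 10 N is worked out from the wrist force, not measured at the pad.

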